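# Snap whiteboard magnets together under a desk press

## Robot

A 7-joint arm with a two-finger parallel gripper is mounted at the origin on a cart in front of the work surface, level with it; the furniture and walls round the work are solid. World frame = base frame: x ahead of the robot, y to its left, z up, the work surface at z = 0. Lengths are in m, angles in degrees, forces in N, time in s.
With the tool pointing down it reaches from about 0.4 to 0.85 m from the base axis. Payload 4.4 kg.
Tool frame: the origin (TCP) lies on the front face of the gripper's body, between the roots of the fingers; the fingertips stand 97 mm ahead of it and the grasp point (between the pads) lies 78 mm ahead of it (ctrl.tips_ahead is the distance from the TCP to the fingertips, in m); z points along the fingers, y is the line along which they close (so a half turn about z gives the same grasp; the last joint's range is limited). The gripper opens to 94 mm and grips with 3 to 60 N. Pads are 16 mm wide; open, the fingers measure 119 mm over their backs; the gripper's body (75 mm by 177 mm) begins 78 mm behind the grasp point.
Start: joints at [61.261, 36.005, 2.206, 86.941, -1.547, 57.084, -1.146], TCP at [0.274, -0.589, 0.303] pointing down, gripper open.
Joint ranges: [-175.42, 175.42], [-21.48, 121.26], [-71.46, 75.88], [10.55, 141.38], [-63.04, 243.04], [13.31, 113.54], [-168.57, 168.57]. Speed limits (degrees/s): [147.25, 147.25, 180, 180, 180, 180, 180].

## Interface

Orientations are given as a 3x3 rotation matrix whose columns are the frame's x, y, z axes.
In Python, from station import ctrl gives the robot as it stands. The module is installed in compiled form; this text tells all that it offers.
- The arm moves only by the tool carry_out, never from a script. Its argument "targets" is a list that holds one entry, the list of rows, each a list of 7 numbers: the finger opening in m, from 0 to 0.094, then the shift along the world's x, y, z in m, then the turn, a rotation vector about the world's x, y, z in rad. A call has 1 to 20 rows; each row shifts and turns the commanded pose from where the row before left it; what a row does not reach is not made up. A row lasts 1/8 s, in which the tool goes at most 62.5 mm and 10.7 degrees, less where a joint would pass 70% of its speed; a pose out of reach is approached as far as the arm can. A call is refused whole if a number of a shift passes 0.0625 or a number of a turn 0.188, either way. A call with a gripper value outside its range is refused whole. The fingers move at their own pace and stop on an object; the grip force is fixed at half the most. Time passes only in rows, so rows that do not move let the fingers close. It gives the time, the measured TCP pose, the force, the opening and the grip force at its end, in the units of the state.
- ctrl.read_state(): the state, without advancing time (a new reading comes with each control period).
- ctrl.snapshot(name): name is "side" or "top" or "wrist"; returns a dict with "pixels" (480x640x3 uint8, red, green, blue), "intrinsics" (3x3 intrinsics, pixels), "position" and "orientation" of the camera in the world; the wrist camera has in their place "tool_from_camera" (4x4, takes a point from camera to tool coordinates, whose origin is the TCP and whose axes are the flange's). Camera axes: x right, y down, z forward; pixel columns grow to the right and rows downward; lengths in m; the calibration is good to about 2 mm. A picture is of the moment at which its call begins: read the wrist's pose just before it. There is no depth.
- ctrl.sign_off(): hands the job in; it is judged then, once.
The state is a dict: "time_s": time; "joints": joint angles; "joint_velocities": joint speeds; "joint_efforts": joint torques, N m; "tcp_pos": TCP position; "tcp_rot": TCP orientation; "ft_force": force on the tool from outside, world axes, zero at the start; "moment": the same for the moment, N m; "width": finger opening in m; "grip_force": force on a finger pad.
Only numpy, scipy, OpenCV 4.12 (cv2) and the standard library are available. Lean on these libraries where they do the work, as an engineer would, in place of code of your own. Each camera call takes 0.05 s, during which the arm holds its last target. There are 200 camera calls.

## Task

First aim the LED work lamp (swivel and tilt its head) so that its beam falls on the middle of the press bed. Then stand every two-part whiteboard magnet that is on the desk upright on the press bed, all together, pull the sprung lever all the way down so that every cap is pressed fully home, and ease the lever slowly back up to its rest without letting it fly. Finally put all the magnets upright into the grey tray; leave the pen, marker and eraser alone.

Things in the scene. Friction and masses are not known exactly. Their poses are not given: they have to be found in the camera images.
- bed (a point): Middle of the flat black rubber top of the press bed, on its surface, 22 mm above the desk. Axes: x level, from the handle (robot) side to the hinge at the rear; y along the bed to the left; z up. The rubber reaches x +-30 and y +-75 mm of this point, inside a lip 4 mm thick and 7 mm high; three grey rings (38 mm) at y -50, 0, +50 mm mark places for parts.
- press: Fixed blue clamshell press; origin on the desk under point bed, same axes. Base 16 mm high, 166 mm wide, from x -55 to +120 mm; rubber bed on it, 22 mm high; two hinge posts 49 mm high at x 90, y +-67 mm; an aluminium platen 116 mm wide on the lever.
- lever_hinge (a point): Point on the lever's hinge line, 90 mm behind (x) and 17 mm above point bed; the hinge line runs along y of the bed. Same axes as point bed. The platen's underside lies in a plane through it.
- lever_grip (a point): Middle of the lever's red round handle bar: 16 mm thick, 106 mm long, parallel to the hinge line, 165 mm out from it and (shut) 6 mm above it, held at its ends by two thin side arms; free between them for +-40 mm, and 35 mm clear to the platen. At rest it is 0.19 m above the desk, leaning back behind the hinge; shut, 0.045 m above the desk on the robot's side.
- press_lever (a joint): Lever angle, rad: 0 = open at its rest stop (platen 20 deg past upright, bed open from above), 1.92 = shut (platen level, 17 mm above the bed). A spring drives it to 0: about 2 N at the handle at first, 5 N at the end, plus about 3 N per magnet. Let go far down it flies up at about 2 rad/s, which must not happen: ease it at under 1 rad/s.
- lamp_head (a point): On the swivel and tilt axes of the LED work lamp, 0.20 m above the desk, on a fixed black stem (15 mm thick, foot 72 mm). Its axes turn with the white head: x = beam, from here out through the yellow lens; y = tilt axis; z = head's top. The head, 24 mm wide and 20 mm tall, reaches 76 mm ahead and 12 mm behind. Aimed = the x line passes through the middle of the bed.
- lamp_tip (a point): Point inside the lamp head, 55 mm ahead of lamp_head on the beam axis: the place to take hold of it (24 mm wide across the sides).
- lamp_swivel (a joint): Swivel of the lamp head about the vertical, rad, growing anticlockwise seen from above; range -1.2 to 2.2. Stiff (0.12 N m): stays where it is left.
- lamp_tilt (a joint): Tilt of the lamp head, rad: 0 = level, positive = lens pointing down; range -0.6 to 1.2. Stiff (0.12 N m): stays where it is left.
- tray: Shallow open grey tray, fixed, 140 mm (x) by 60 mm (y), 10 mm high, walls and floor 4 mm. Origin: centre of its underside. A tall computer stands to the left of the work, from about y = 0.33 m on: keep the gripper clear of it.
- magnet1: Round whiteboard magnet: dark cup 34 mm across and 16 mm high with a red cap (27 mm across) in its top. Total height 23 mm with the cap up, 18 mm once it is pressed home. 50 g. Origin: centre of the underside. May be absent. Hold it by the cup.
- magnet1_cap (a joint): How far the red cap is pressed in, m: 0 = standing 5 mm proud (start), 0.005 = fully home; stays where it is pushed (about 5 N).
- magnet2: Round whiteboard magnet: dark cup 34 mm across and 16 mm high with a yellow cap (27 mm across) in its top. Total height 23 mm with the cap up, 18 mm once it is pressed home. 50 g. Origin: centre of the underside. May be absent. Hold it by the cup.
- magnet2_cap (a joint): How far the yellow cap is pressed in, m: 0 = standing 5 mm proud (start), 0.005 = fully home; stays where it is pushed (about 5 N).
- magnet3: Round whiteboard magnet: dark cup 34 mm across and 16 mm high with a green cap (27 mm across) in its top. Total height 23 mm with the cap up, 18 mm once it is pressed home. 50 g. Origin: centre of the underside. May be absent. Hold it by the cup.
- magnet3_cap (a joint): How far the green cap is pressed in, m: 0 = standing 5 mm proud (start), 0.005 = fully home; stays where it is pushed (about 5 N).
- pen: Slim blue pen lying on the desk, 10 x 146 mm, a bystander. Origin: centre of its underside.
- marker: Red-capped white marker lying on the desk, 18 x 128 mm, a bystander. Origin: centre of its underside.
- eraser2: Blue and white eraser, 23 x 55 x 12 mm, a bystander, at the front right, beside the press. Origin: centre of its underside.
Things that resemble listed ones, but are neither listed nor needed, are in the scene too. Leave any orange, purple or white look-alike of the magnet1 alone.

How it is judged:
By the outcome, as a careful person would: the job done as asked, in the order asked, and still so for the second after the job is handed in, with the robot touching nothing.
Of magnet1, magnet2, magnet3 only 2 to 3 are there at a start; the rules pass over those that are not, and their reading is None.
At some moment in a run one of magnet1, magnet2, magnet3 may be knocked a few centimetres aside while the robot is not near it.
It also fails if it takes over 210 s, if anything falls off the work surface, if the arm or the gripper's body presses on something with over 40 N, if the wrist force passes 120 N, or if a joint passes its speed limit or range.

## Working session

There is one attempt and no reset: what is moved stays moved. The work goes in short steps, Python scripts to look and compute and a tool call to move; the robot and the scene stay as the last step left them, time stands still between calls to the robot, and variables do not carry over. Pictures are saved under pics/ and viewed, at most 14 in all, crops included, and the job is handed in when it is done.

Besides the shell and the picture viewer there is one more tool, called as name(argument=value, ...), one argument or row to a line, values as JSON. carry_out: Moves the arm, as the interface text tells. Its arguments: {"type":"object","properties":{"targets":{"type":"array","items":{"type":"array","items":{"type":"array","items":{"type":"number"}}}}},"required":["targets"]}

```bash
mkdir -p pics
cat > h.py <<'E'
import numpy as np, cv2
from station import ctrl
def cam(name,fn=None):
    st=ctrl.read_state(); s=ctrl.snapshot(name)
    K=np.array(s["intrinsics"])
    if name=="wrist":
        T=np.array(s["tool_from_camera"]);R=np.array(st["tcp_rot"]);p=np.array(st["tcp_pos"])
        P=R@T[:3,3]+p; Rc=R@T[:3,:3]
    else: P=np.array(s["position"]);Rc=np.array(s["orientation"])
    if fn:
        cv2.imwrite("pics/"+fn+".png",cv2.cvtColor(s["pixels"],cv2.COLOR_RGB2BGR)); np.savez("pics/"+fn+".npz",K=K,P=P,R=Rc)
    return s["pixels"],K,P,Rc
def load(fn):
    d=np.load("pics/"+fn+".npz"); return d["K"],d["P"],d["R"]
def onz(c,u,v,z):
    K,P,R=c; d=R@np.linalg.solve(K,[u,v,1.]); return P+d*(z-P[2])/d[2]
def proj(c,X):
    K,P,R=c; q=K@(R.T@(np.array(X)-P)); return q[:2]/q[2]
def tri(obs):
    A=np.zeros((3,3));b=np.zeros(3)
    for c,u,v in obs:
        K,P,R=c; d=R@np.linalg.solve(K,[u,v,1.]);d/=np.linalg.norm(d);M=np.eye(3)-np.outer(d,d);A+=M;b+=M@P
    return np.linalg.solve(A,b)
def crop(fn,u0,v0,u1,v1,k,out):
    im=cv2.imread("pics/"+fn+".png")[v0:v1,u0:u1]; cv2.imwrite("pics/"+out+".png",cv2.resize(im,None,fx=k,fy=k,interpolation=cv2.INTER_CUBIC))
E
python3 - <<'E'
from h import *
for n in("top","side"):
    _,K,P,R=cam(n,n+"0");print(n,K.tolist(),P,R.round(3).tolist())
s=ctrl.read_state();print(s["time_s"],s["tcp_pos"],np.round(s["tcp_rot"],3).tolist(),s["width"],ctrl.tips_ahead)
E
```

```text
top [[550.4235189632698, 0.0, 306.76077387221676], [0.0, 550.4235189632698, 232.67660877884484], [0.0, 0.0, 1.0]] [0.36018381 0.05563221 0.95527813] [[0.167, -0.965, 0.201], [-0.986, -0.165, 0.029], [0.005, -0.203, -0.979]]
side [[566.75213904353, 0.0, 326.14173514899977], [0.0, 566.75213904353, 237.25186931936977], [0.0, 0.0, 1.0]] [ 0.94797356 -0.51542155  0.90805833] [[0.807, 0.445, -0.388], [0.59, -0.59, 0.551], [0.017, -0.674, -0.739]]
0.1 [ 0.27424805 -0.58885328  0.30187786] [[0.907, 0.422, -0.001], [0.422, -0.907, 0.001], [-0.0, -0.002, -1.0]] 0.0942391411957739 0.0972
```

View pics/top0.png

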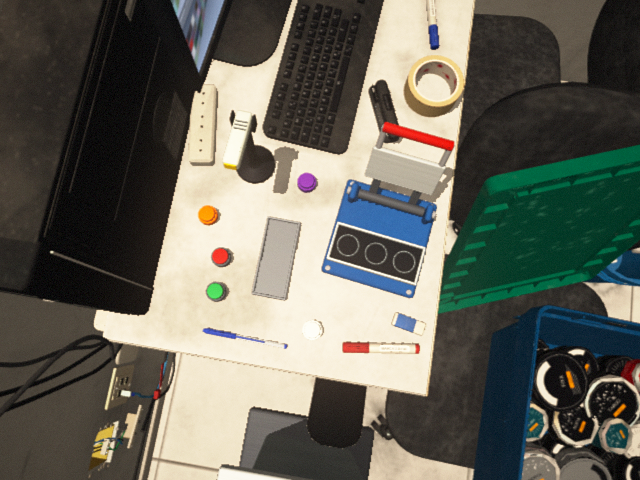

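View pics/side0.png

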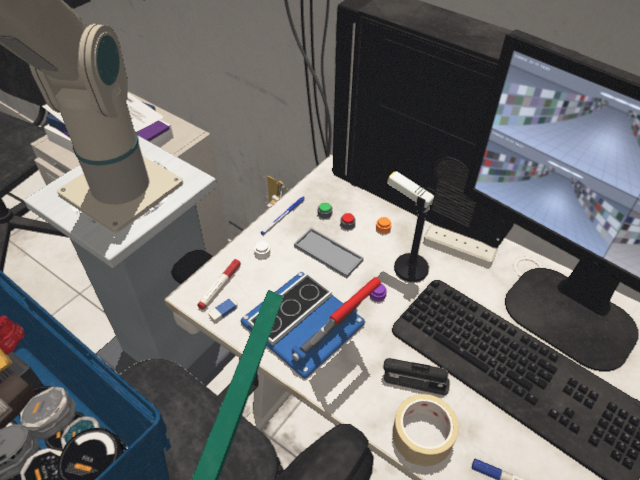

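Candidates in top view: red (221,256), green (216,291) match. The look-alikes are orange (207,214), purple (307,182) and white (313,328). No yellow is apparent, so I'll check the orange one in a close crop.

Run:
```python
from h import *
crop("top0",180,100,460,310,2.8,"c1")
crop("side0",230,165,450,330,3.6,"c2")
im=cv2.imread("pics/top0.png")
for n,u,v in(("or",207,213),("red",221,255),("gr",216,290)):print(n,im[v-2:v+3,u-2:u+3].mean((0,1))[::-1])
im=cv2.imread("pics/side0.png");print(im[223:227,382:386].mean((0,1))[::-1])
```

```text
or [254.   158.72   1.68]
red [248.12  57.36  42.68]
gr [ 80.2  222.48  95.6 ]
[211.8125 125.0625  60.375 ]
```

View pics/c1.png

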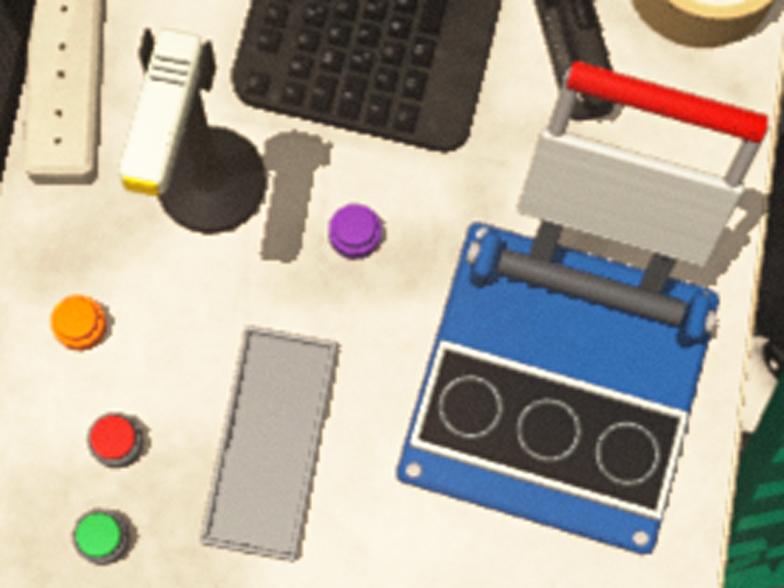

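View pics/c2.png

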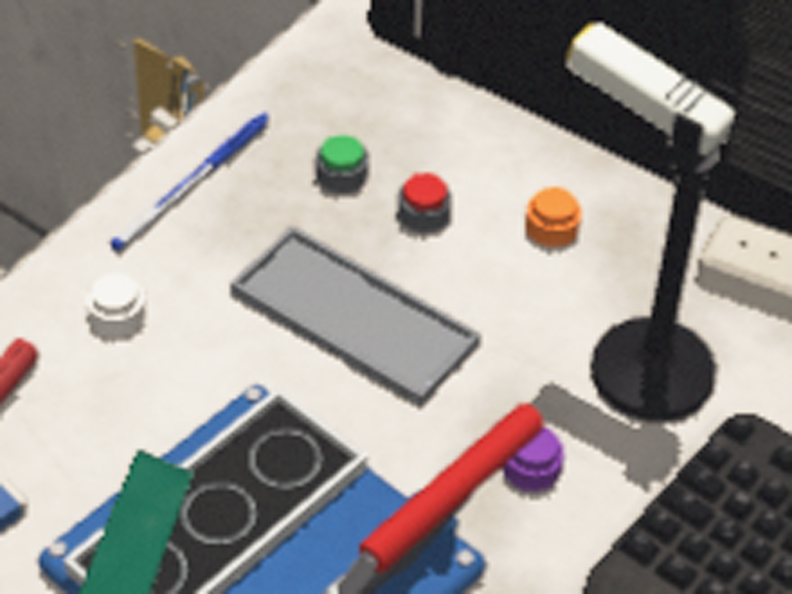

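Run:
```python
from h import *
T=load("top0");S=load("side0")
t=lambda u,v:(180+u/2.8,100+v/2.8)
s=lambda u,v:(230+u/3.6,165+v/3.6)
p=lambda n,x:print(n,np.round(x,4))
for n,a,b,z in(("red",(112,437),(425,188),.023),("green",(98,534),(342,152),.023)):
    p(n,[onz(T,*t(*a),z),onz(S,*s(*b),z)]);p(n,tri([(T,*t(*a)),(S,*s(*b))]))
for n,a in(("ringL",(470,406)),("ringM",(549,430)),("ringR",(628,454))):p(n,onz(T,*t(*a),.022))
p("ringLs",onz(S,*s(285,459),.022));p("ringMs",onz(S,*s(219,513),.022))
for a in((247,328),(338,344),(296,558),(204,542)):p("tray",onz(T,*t(*a),.01))
for a in((293,232),(478,341),(421,402),(234,289)):p("trayS",onz(S,*s(*a),.01))
p("foot",[onz(T,*t(212,180),.005),onz(S,*s(654,368),.005)])
f=(onz(T,*t(212,180),.005)+onz(S,*s(654,368),.005))/2
p("stemtop proj",[ (proj(T,[f[0],f[1],.2])-[180,100])*2.8,(proj(S,[f[0],f[1],.2])-[230,165])*3.6])
p("lens",tri([(T,*t(141,184)),(S,*s(578,46))]))
p("rearL",tri([(T,*t(181,35)),(S,*s(722,120))]))
p("handle L",tri([(T,*t(576,76)),(S,*s(530,415))]));p("handle R",tri([(T,*t(760,128)),(S,*s(372,558))]))
# green thing
for a in((490,183),(440,305)):
    for z in(0,.05,.1,.2,.3):print(a,z,onz(T,*a,z).round(3),proj(S,onz(T,*a,z)).round())
for a in((430,393),(473,5),(440,308),(98,325)): p("desk edge",onz(T,*a,0))
for a in((130,300),(175,140),(210,80)):p("comp",[onz(T,*a,0)])
```

```text
red [[0.4857 0.2231 0.023 ]
 [0.4869 0.2218 0.023 ]]
red [0.4859 0.2234 0.0211]
green [[0.4261 0.2197 0.023 ]
 [0.4283 0.2164 0.023 ]]
green [0.4261 0.2201 0.0189]
ringL [0.5418 0.01   0.022 ]
ringM [ 0.5352 -0.0401  0.022 ]
ringR [ 0.5286 -0.0899  0.022 ]
ringLs [0.5425 0.0087 0.022 ]
ringMs [ 0.5361 -0.0403  0.022 ]
tray [0.5699 0.1556 0.01  ]
tray [0.5694 0.0973 0.01  ]
tray [0.433  0.0999 0.01  ]
tray [0.4331 0.1571 0.01  ]
trayS [0.4377 0.154  0.01  ]
trayS [0.5746 0.1497 0.01  ]
trayS [0.5739 0.0932 0.01  ]
trayS [0.4378 0.0965 0.01  ]
foot [[0.6638 0.1962 0.005 ]
 [0.6645 0.1974 0.005 ]]
stemtop proj [[178.9058  58.0283]
 [702.5693 122.2096]]
lens [0.5892 0.1999 0.2091]
rearL [0.674  0.1968 0.2072]
handle L [ 0.6928 -0.009   0.1938]
handle R [ 0.6806 -0.1096  0.1905]
(490, 183) 0 [ 0.702 -0.227  0.   ] [299. 441.]
(490, 183) 0.05 [ 0.684 -0.212  0.05 ] [296. 414.]
(490, 183) 0.1 [ 0.666 -0.198  0.1  ] [292. 386.]
(490, 183) 0.2 [ 0.631 -0.168  0.2  ] [283. 326.]
(490, 183) 0.3 [ 0.595 -0.138  0.3  ] [274. 259.]
(440, 305) 0 [ 0.469 -0.164  0.   ] [221. 340.]
(440, 305) 0.05 [ 0.463 -0.153  0.05 ] [220. 319.]
(440, 305) 0.1 [ 0.457 -0.141  0.1  ] [218. 297.]
(440, 305) 0.2 [ 0.446 -0.118  0.2  ] [216. 249.]
(440, 305) 0.3 [ 0.435 -0.095  0.3  ] [212. 194.]
desk edge [ 0.3204 -0.165   0.    ]
desk edge [ 1.0551 -0.1584 -0.    ]
desk edge [ 0.4637 -0.1647  0.    ]
desk edge [0.3368 0.409  0.    ]
comp [[0.3874 0.365  0.    ]]
comp [[0.6862 0.3514 0.    ]]
comp [[0.8139 0.3124 0.    ]]
```

carry_out(
  targets=[
    [[0.094,0,0,0.055,0,0,0],[0.094,0,0,0.055,0,0,0],[0.094,0.0209,0.0493,0,0,0,-0.0295],[0.094,0.0209,0.0493,0,0,0,-0.0295],[0.094,0.0209,0.0493,0,0,0,-0.0295],[0.094,0.0209,0.0493,0,0,0,-0.0295],[0.094,0.0209,0.0493,0,0,0,-0.0295],[0.094,0.0209,0.0493,0,0,0,-0.0295],[0.094,0.0209,0.0493,0,0,0,-0.0295],[0.094,0.0209,0.0493,0,0,0,-0.0295],[0.094,0.0209,0.0493,0,0,0,-0.0295],[0.094,0.0209,0.0493,0,0,0,-0.0295],[0.094,0.0209,0.0493,0,0,0,-0.0295],[0.094,0.0209,0.0493,0,0,0,-0.0295],[0.094,0.0209,0.0493,0,0,0,-0.0295],[0.094,0.0209,0.0493,0,0,0,-0.0295],[0.094,0.0209,0.0493,0,0,0,-0.0295],[0.094,0.0209,0.0493,0,0,0,-0.0295],[0.094,0,0,-0.03,0,0,0],[0.094,0,0,0,0,0,0]],
  ],
)

```text
time_s: 2.6
tcp_pos: [0.6075, 0.1994, 0.3798]
tcp_rot: [[0.999, -0.035, -0.006], [-0.035, -0.999, -0.003], [-0.006, 0.003, -1.0]]
ft_force: [-0.4, -0.6, 0.4]
width: 0.094
grip_force: 0.0
```

Run:
```python
from h import *
_,*c=cam("wrist","w0")
for n,X in(("tip",[.609,.199,.21]),("pivot",[.664,.197,.21]),("lens",[.589,.2,.209])):print(n,proj(c,X).round())
s=ctrl.read_state();print(np.round(s["joints"],1),np.round(s["ft_force"],1))
```

```text
tip [321. 249.]
pivot [321. 165.]
lens [320. 277.]
[ -17.1   31.4   -6.    82.3    3.4   66.7 -115.7] [0.9 0.  1.3]
```

View pics/w0.png

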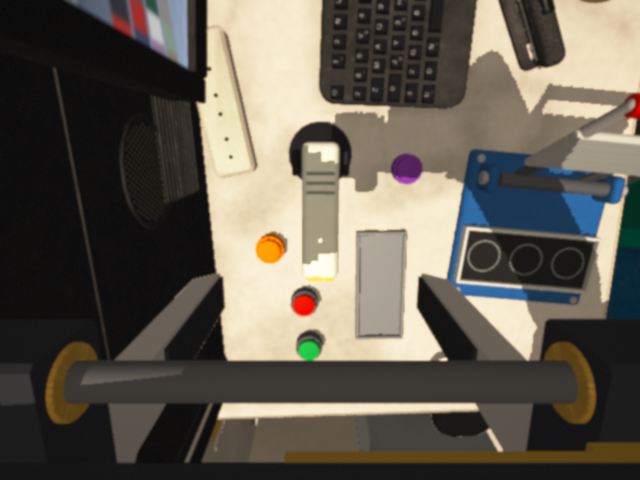

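The wrist view shows the head at u≈320, from v 142 (rear) to 280 (lens), matching my prediction. Next I descend and grip.

carry_out(
  targets=[
    [[0.094,0.0005,0,-0.03,0,0,0],[0.094,0.0005,0,-0.03,0,0,0],[0.094,0.0005,0,-0.03,0,0,0],[0.094,0,0,-0.012,0,0,0],[0.094,0,0,0,0,0,0],[0.05,0,0,0,0,0,0],[0.02,0,0,0,0,0,0],[0.015,0,0,0,0,0,0],[0.015,0,0,0,0,0,0],[0.015,0,0,0,0,0,0],[0.015,0,0,0,0,0,0]],
  ],
)

```text
time_s: 4.03
tcp_pos: [0.6103, 0.1996, 0.2807]
tcp_rot: [[0.999, -0.036, -0.0], [-0.036, -0.999, -0.0], [-0.0, 0.0, -1.0]]
ft_force: [1.1, -0.8, -0.1]
width: 0.0373
grip_force: 0.0
```

```bash
cat > lamp.py <<'E'
from h import *
from scipy.spatial.transform import Rotation as Ro
s=ctrl.read_state();p=np.array(s["tcp_pos"]);print(p,s["width"],s["grip_force"],np.round(s["tcp_rot"],3).tolist())
piv=np.array([.664,.197,.2]);bed=np.array([.5354,-.0401,.022]);d=bed-piv
h0=-np.array(s["tcp_rot"])[:,0] ;yaw0=np.arctan2(h0[1],h0[0]); yaw1=np.arctan2(d[1],d[0]); dy=(yaw1-yaw0)%(2*np.pi); ti=np.arctan2(-d[2],np.hypot(*d[:2]))
print("swivel",dy,"tilt",ti)
N=10;pr=p
for i in range(1,N+1):
    q=piv+Ro.from_rotvec([0,0,dy*i/N]).apply(p-piv);print(np.round(q-pr,4).tolist(),round(dy/N,4));pr=q
ax=np.array([-np.sin(yaw1),np.cos(yaw1),0]);M=6;q0=pr
for i in range(1,M+1):
    q=piv+Ro.from_rotvec(ax*ti*i/M).apply(q0-piv);print(np.round(q-pr,4).tolist(),np.round(ax*ti/M,4).tolist());pr=q
print("end",pr)
E
python3 lamp.py
```

```text
[0.61031739 0.19955279 0.2806523 ] 0.03734381025240377 0.0 [[0.999, -0.036, -0.0], [-0.036, -0.999, -0.0], [-0.0, 0.0, -1.0]]
swivel 1.1100156368896732 tilt 0.5833164000200631
[0.0, -0.006, 0.0] 0.111
[0.0007, -0.0059, 0.0] 0.111
[0.0014, -0.0058, 0.0] 0.111
[0.002, -0.0056, 0.0] 0.111
[0.0026, -0.0054, 0.0] 0.111
[0.0032, -0.005, 0.0] 0.111
[0.0037, -0.0047, 0.0] 0.111
[0.0042, -0.0042, 0.0] 0.111
[0.0047, -0.0037, 0.0] 0.111
[0.005, -0.0032, 0.0] 0.111
[-0.0036, -0.0067, -0.0056] [0.0855, -0.0464, 0.0]
[-0.0033, -0.0061, -0.0063] [0.0855, -0.0464, 0.0]
[-0.003, -0.0056, -0.007] [0.0855, -0.0464, 0.0]
[-0.0027, -0.005, -0.0075] [0.0855, -0.0464, 0.0]
[-0.0023, -0.0043, -0.0081] [0.0855, -0.0464, 0.0]
[-0.0019, -0.0036, -0.0085] [0.0855, -0.0464, 0.0]
end [0.62090078 0.11881375 0.23771606]
```

carry_out(
  targets=[
    [[0.01,0,0,0,0,0,0],[0.01,0,0,0,0,0,0],[0.01,0,0,0,0,0,0],[0.01,0,0,0,0,0,0],[0.01,0,-0.006,0,0,0,0.111],[0.01,0.0007,-0.0059,0,0,0,0.111],[0.01,0.0014,-0.0058,0,0,0,0.111],[0.01,0.002,-0.0056,0,0,0,0.111],[0.01,0.0026,-0.0054,0,0,0,0.111],[0.01,0.0032,-0.005,0,0,0,0.111],[0.01,0.0037,-0.0047,0,0,0,0.111],[0.01,0.0042,-0.0042,0,0,0,0.111],[0.01,0.0047,-0.0037,0,0,0,0.111],[0.01,0.005,-0.0032,0,0,0,0.111],[0.01,0,0,0,0,0,0]],
  ],
)

```text
time_s: 5.9
tcp_pos: [0.6385, 0.149, 0.2806]
tcp_rot: [[0.479, 0.878, 0.001], [0.878, -0.479, -0.001], [-0.0, 0.001, -1.0]]
ft_force: [1.7, -1.9, -0.5]
width: 0.0237
grip_force: 30.0
```

carry_out(
  targets=[
    [[0.01,-0.0036,-0.0067,-0.0056,0.0855,-0.0464,0],[0.01,-0.0033,-0.0061,-0.0063,0.0855,-0.0464,0],[0.01,-0.003,-0.0056,-0.007,0.0855,-0.0464,0],[0.01,-0.0027,-0.005,-0.0075,0.0855,-0.0464,0],[0.01,-0.0023,-0.0043,-0.0081,0.0855,-0.0464,0],[0.01,-0.0019,-0.0036,-0.0085,0.0855,-0.0464,0],[0.01,0,0,0,0,0,0],[0.01,0,0,0,0,0,0]],
  ],
)

```text
time_s: 6.9
tcp_pos: [0.6216, 0.1174, 0.2375]
tcp_rot: [[0.401, 0.878, 0.264], [0.733, -0.479, 0.482], [0.55, 0.0, -0.835]]
ft_force: [0.4, -5.5, -0.0]
width: 0.0236
grip_force: 30.0
```

Run:
```python
from h import *
s=ctrl.read_state();R=np.array(s["tcp_rot"]);p=np.array(s["tcp_pos"]);g=p+.078*R[:,2]
b=-R[:,0];piv=np.array([.664,.197,.2])
print(p,"grasp",g,"beam",b,"dist",np.linalg.norm(g-piv))
for o in(piv,g):print((o+b*(.022-o[2])/b[2]).round(4))
u=(g-piv)/np.linalg.norm(g-piv);print("via line",(piv+u*(.022-.2)/u[2]).round(4),R.round(3).tolist())
```

```text
[0.6215695  0.11742948 0.23746707] grasp [0.6421324  0.15503959 0.17230076] beam [-0.40051839 -0.73320364 -0.54954293] dist 0.05482805775132459
[ 0.5343 -0.0405  0.022 ]
[ 0.5326 -0.0455  0.022 ]
via line [ 0.5235 -0.0726  0.022 ] [[0.401, 0.878, 0.264], [0.733, -0.479, 0.482], [0.55, 0.0, -0.835]]
```

carry_out(
  targets=[
    [[0.06,0,0,0,0,0,0],[0.06,0,0,0,0,0,0],[0.06,0,0,0,0,0,0],[0.06,0,0,0,0,0,0],[0.06,-0.008,-0.0145,0.025,0,0,0],[0.06,-0.008,-0.0145,0.025,0,0,0],[0.06,-0.008,-0.0145,0.025,0,0,0],[0.055,-0.008,-0.0145,0.025,0,0,0],[0.055,-0.0355,0,0,-0.1282,0.0695,0],[0.055,-0.0355,0,0,-0.1282,0.0695,0],[0.055,-0.0355,0,0,-0.1282,0.0695,0],[0.055,-0.0355,0,0,-0.1282,0.0695,0],[0.055,0,0,0,0,0,0.166],[0.055,0,0,0,0,0,0.166],[0.055,0,0,0,0,0,0.166],[0.055,0,0,0,0,0,0]],
  ],
)

```text
time_s: 8.9
tcp_pos: [0.4469, 0.0609, 0.3377]
tcp_rot: [[0.0, 1.0, 0.0], [1.0, -0.0, 0.001], [0.001, 0.0, -1.0]]
ft_force: [-0.2, 0.4, 0.5]
width: 0.0552
grip_force: 0.0
```

Run:
```python
from h import *
cam("top","top1");cam("side","side1")
a=cv2.imread("pics/top1.png")[95:305,180:460];b=cv2.imread("pics/side1.png")[150:320,240:460]
a=cv2.resize(a,None,fx=1.42*2,fy=1.42*2);b=cv2.resize(b,None,fx=3.5,fy=3.5)
cv2.imwrite("pics/c3.png",a);cv2.imwrite("pics/c4.png",b)
piv=np.array([.664,.197,.2]);bed=np.array([.5354,-.0401,.022]);u=(bed-piv)/np.linalg.norm(bed-piv)
T=load("top1");S=load("side1")
for r in(0,.076):print(((proj(T,piv+u*r)-[180,95])*2.84).round(),((proj(S,piv+u*r)-[240,150])*3.5).round())
```

```text
[181.  73.] [648. 171.]
[281. 173.] [533. 264.]
```

View pics/c3.png

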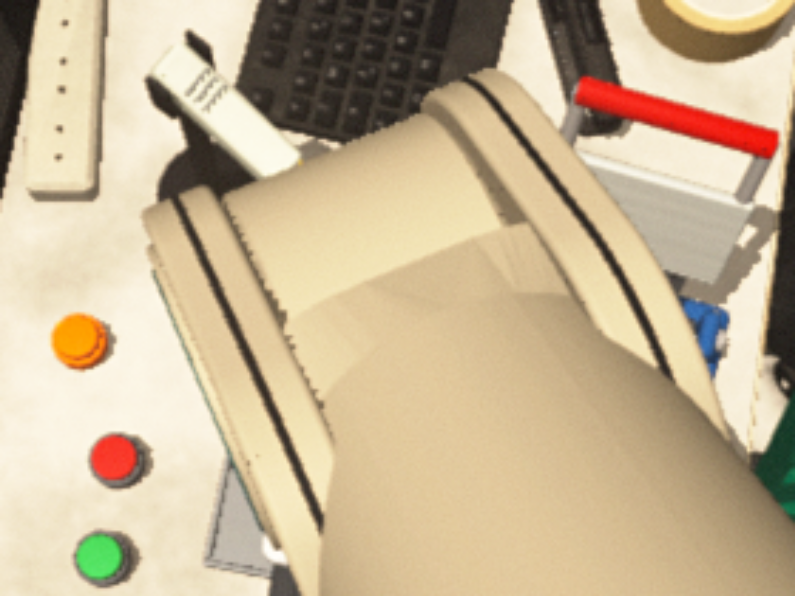

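View pics/c4.png

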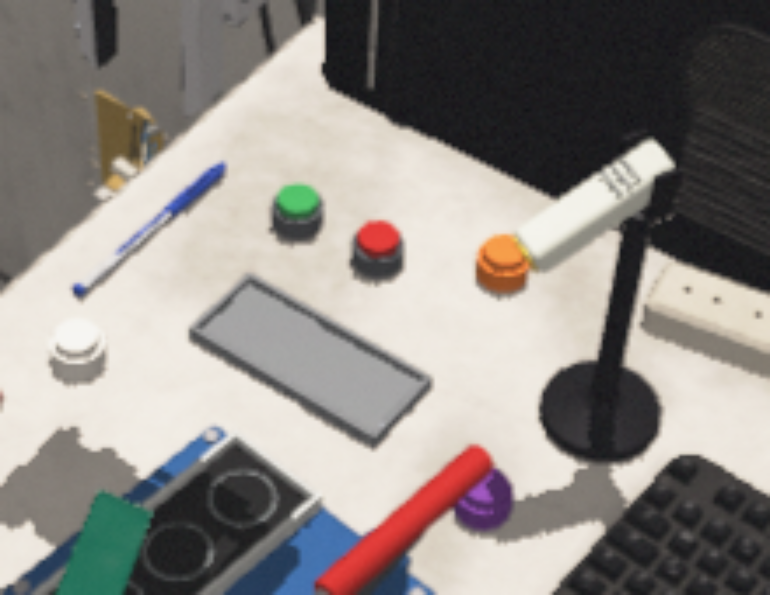

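Run:
```python
from h import *
piv=np.array([.664,.197,.2]);bed=np.array([.5354,-.0401,.022])
T=load("top1");S=load("side1")
for dt,dy in((0,0),(.1,0),(-.1,0),(0,.1)):
    u=(bed-piv);yaw=np.arctan2(u[1],u[0])+dy;ti=np.arctan2(-u[2],np.hypot(*u[:2]))+dt
    x=np.array([np.cos(yaw)*np.cos(ti),np.sin(yaw)*np.cos(ti),-np.sin(ti)]);y=np.array([-np.sin(yaw),np.cos(yaw),0]);z=np.cross(x,y)
    print(dt,dy)
    for a,b,n in((-.012,.012,'rl'),(-.012,-.012,'rr'),(.076,.012,'fl'),(.076,-.012,'fr')):
        X=piv+a*x+b*y+.01*z;print(n,"top",((proj(T,X)-[180,95])*2.84).round(),"side",((proj(S,X)-[240,150])*3.5).round())
crop("side1",375,170,450,240,8,"c5")
```

```text
0 0
rl top [186.  39.] side [672. 162.]
rr top [156.  74.] side [647. 133.]
fl top [302. 157.] side [537. 271.]
fr top [274. 191.] side [514. 241.]
0.1 0
rl top [188.  40.] side [670. 162.]
rr top [158.  75.] side [645. 133.]
fl top [297. 158.] side [542. 278.]
fr top [269. 191.] side [519. 247.]
-0.1 0
rl top [184.  38.] side [675. 162.]
rr top [154.  72.] side [650. 133.]
fl top [306. 156.] side [534. 263.]
fr top [278. 190.] side [510. 233.]
0 0.1
rl top [184.  38.] side [674. 161.]
rr top [157.  76.] side [645. 133.]
fl top [308. 146.] side [546. 279.]
fr top [284. 182.] side [519. 250.]
```

View pics/c5.png

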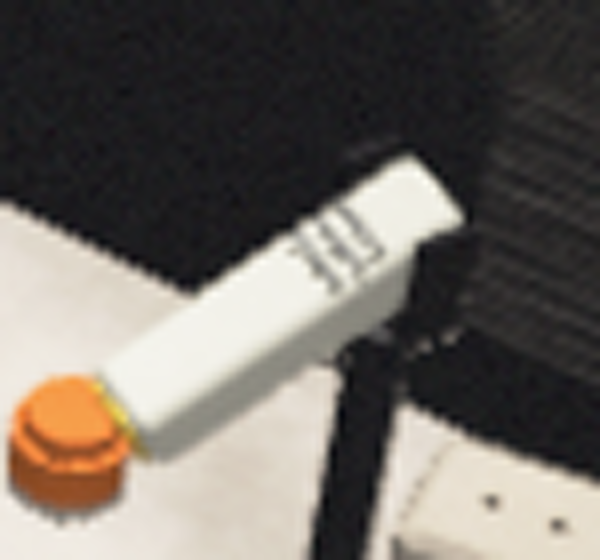

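Run:
```python
from h import *
K,P,R=load("w0");print(K[0,0],P,R.round(2).tolist(), P-[.6075,.1994,.3798])
```

```text
391.3540144386149 [0.67720309 0.1976119  0.46175378] [[-0.04, -0.97, -0.24], [-1.0, 0.04, 0.01], [0.0, 0.24, -0.97]] [ 0.06970309 -0.0017881   0.08195378]
```

carry_out(
  targets=[
    [[0.055,0.035,0.01,0.01,0,0,0],[0.055,0.035,0.01,0.01,0,0,0],[0.055,0.033,0.01,0.01,0,0,0],[0.055,0,0,0,0,0,0],[0.055,0,0,0,0,0,0]],
  ],
)

```text
time_s: 9.62
tcp_pos: [0.5491, 0.0907, 0.3672]
tcp_rot: [[-0.0, 1.0, -0.001], [1.0, 0.0, -0.0], [-0.0, -0.001, -1.0]]
ft_force: [0.5, -0.2, 0.5]
width: 0.0552
grip_force: 0.0
```

```bash
python3 -c "
from h import *
cam('wrist','wA')"
```

carry_out(
  targets=[
    [[0.055,0.045,0,0,0,0,0],[0.055,0.045,0,0,0,0,0],[0.055,0.04,0,0,0,0,0],[0.055,0,0,0,0,0,0],[0.055,0,0,0,0,0,0]],
  ],
)

```text
time_s: 10.3
tcp_pos: [0.6787, 0.0909, 0.3674]
tcp_rot: [[-0.002, 1.0, -0.001], [1.0, 0.002, 0.0], [0.0, -0.001, -1.0]]
ft_force: [0.2, 0.7, -0.3]
width: 0.0551
grip_force: 0.0
```

Run:
```python
from h import *
cam('wrist','wB')
ims=[]
for n in"AB":
    c=load("w"+n)
    q=proj(c,[.645,.165,.185]).astype(int);u0=int(np.clip(q[0]-65,0,510));v0=int(np.clip(q[1]-90,0,300));print(n,q,u0,v0,[proj(c,X).round() for X in([.664,.197,.2],[.628,.13,.158])])
    ims.append(cv2.resize(cv2.imread(f"pics/w{n}.png")[v0:v0+180,u0:u0+130],None,fx=3,fy=3,interpolation=cv2.INTER_CUBIC))
cv2.imwrite("pics/c6.png",np.hstack(ims))
```

```text
A [467 137] 402 47 [array([513.,  82.]), array([427., 187.])]
B [269 138] 204 48 [array([296.,  82.]), array([252., 188.])]
```

View pics/c6.png

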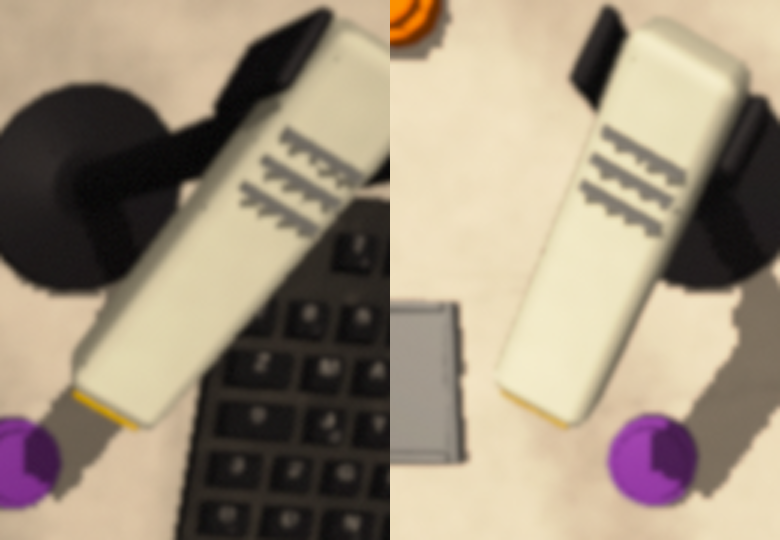

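Run:
```python
from h import *
A=load("wA");B=load("wB")
f=lambda a,b:tri([(A,402+a[0]/3,47+a[1]/3),(B,204+b[0]/3,48+b[1]/3)])
P={'g1l':f((285,130),(215,131)),'g1r':f((361,183),(295,181)),'g3l':f((243,186),(195,185)),'g3r':f((315,234),(271,233)),
'fl':f((76,384),(108,379)),'fr':f((148,427),(184,424)),'rl':f((340,16),(262,16))}
for k,v in P.items():print(k,v.round(4))
piv=np.array([.664,.197,.2]);bed=np.array([.5354,-.0401,.022]);d=bed-piv
print("want yaw",np.degrees(np.arctan2(d[1],d[0])),"tilt",np.degrees(np.arctan2(178,269.7)))
for a,b in(('g1l','fl'),('g1r','fr'),('rl','fl'),('g3l','fl'),('g3r','fr')):
    v=P[b]-P[a];print(a,b,np.degrees(np.arctan2(v[1],v[0])).round(1),np.degrees(np.arctan2(-v[2],np.hypot(*v[:2]))).round(1),np.linalg.norm(v))
# compare predicted front-centre top point
for dt in(-.1,-.05,0):
    yaw=np.arctan2(d[1],d[0]);t=.5833+dt;x=np.array([np.cos(yaw)*np.cos(t),np.sin(yaw)*np.cos(t),-np.sin(t)]);y=np.array([-np.sin(yaw),np.cos(yaw),0]);z=np.cross(x,y);print(dt,(piv+.074*x+.01*z).round(4))
print((P['fl']+P['fr'])/2)
```

```text
g1l [0.6523 0.1913 0.2061]
g1r [0.6679 0.1816 0.207 ]
g3l [0.6474 0.1815 0.2005]
g3r [0.6627 0.1722 0.2011]
fl [0.623  0.1407 0.1759]
fr [0.6402 0.1306 0.1762]
rl [0.6617 0.2123 0.2037]
want yaw -118.47483656923292 tilt 33.42451521804203
g1l fl -120.1 27.3 0.06583212954942405
g1r fr -118.5 27.9 0.06569926062318072
rl fl -118.4 18.9 0.08606584321605792
g3l fl -120.9 27.3 0.05358364616244648
g3r fr -118.4 27.8 0.053422203333308195
-0.1 [0.6305 0.1353 0.1745]
-0.05 [0.6312 0.1365 0.171 ]
0 [0.6319 0.1379 0.1676]
[0.6316109  0.13565893 0.17605252]
```

Run:
```python
from h import *
from scipy.spatial.transform import Rotation as Ro
s=ctrl.read_state();p=np.array(s["tcp_pos"])
piv=np.array([.664,.197,.2]);yaw=np.radians(-118.7)
ax=np.array([-np.sin(yaw),np.cos(yaw),0])
def tcp(t,back=0):
    x=np.array([np.cos(yaw)*np.cos(t),np.sin(yaw)*np.cos(t),-np.sin(t)]);z=np.cross(x,ax)
    return piv+.055*x+(.078+back)*z
t0=np.radians(27.6);t1=np.radians(33.4)
a=tcp(t0,.09);b=tcp(t0);c=tcp((t0+t1)/2);d=tcp(t1)
print("to a",a-p,"rotz",yaw+np.pi-np.pi/2,"tilt",ax*t0);print("down",b-a,"tilt",c-b,d-c,ax*(t1-t0)/2,"abs",a,b,d)
```

```text
to a [-0.07539337 -0.00494706 -0.04444628] rotz -0.5009094953223725 tilt [ 0.42253084 -0.23132888  0.        ]
down [ 0.02002371  0.03657405 -0.07975832] tilt [-0.00100814 -0.0018414  -0.00435013] [-0.00090116 -0.00164599 -0.00445077] [ 0.04439636 -0.0243063   0.        ] abs [0.60321574 0.08597529 0.32340092] [0.62323945 0.12254934 0.2436426 ] [0.62133016 0.11906194 0.23484169]
```

carry_out(
  targets=[
    [[0.06,-0.0188,-0.0012,0,0,0,-0.125],[0.06,-0.0188,-0.0012,0,0,0,-0.125],[0.06,-0.0188,-0.0012,0,0,0,-0.125],[0.06,-0.0188,-0.0012,0,0,0,-0.126],[0.06,0,0,-0.011,0.1056,-0.0578,0],[0.06,0,0,-0.011,0.1056,-0.0578,0],[0.06,0,0,-0.011,0.1056,-0.0578,0],[0.06,0,0,-0.011,0.1056,-0.0578,0],[0.06,0.005,0.0091,-0.02,0,0,0],[0.06,0.005,0.0091,-0.02,0,0,0],[0.06,0.005,0.0091,-0.02,0,0,0],[0.06,0.005,0.0091,-0.02,0,0,0],[0.01,0,0,0,0,0,0],[0.01,0,0,0,0,0,0],[0.01,0,0,0,0,0,0],[0.01,0,0,0,0,0,0],[0.01,0,0,0,0,0,0],[0.01,0,0,0,0,0,0],[0.01,0,0,0,0,0,0]],
  ],
)

```text
time_s: 12.72
tcp_pos: [0.6247, 0.1222, 0.244]
tcp_rot: [[0.425, 0.878, 0.223], [0.778, -0.48, 0.406], [0.463, 0.001, -0.886]]
ft_force: [-4.2, -2.4, 6.0]
width: 0.0239
grip_force: 30.0
```

carry_out(
  targets=[
    [[0.01,-0.001,-0.0018,-0.0044,0.0444,-0.0243,0],[0.01,-0.0009,-0.0017,-0.0044,0.0444,-0.0243,0],[0.01,0,0,0,0,0,0],[0.01,0,0,0,0,0,0],[0.06,0,0,0,0,0,0],[0.06,0,0,0,0,0,0],[0.06,0,0,0,0,0,0],[0.06,0,0,0,0,0,0],[0.06,-0.006,-0.0113,0.0195,0,0,0],[0.06,-0.006,-0.0113,0.0195,0,0,0],[0.06,-0.006,-0.0113,0.0195,0,0,0],[0.06,-0.006,-0.0113,0.0195,0,0,0],[0.055,0,0,0.02,-0.1282,0.0695,0],[0.055,0,0.003,0.02,-0.1282,0.0695,0],[0.055,0,0.003,0.012,-0.1282,0.0695,0],[0.055,0,0.003,0,-0.1282,0.0695,0],[0.055,-0.024,0.003,0,0,0,0.166],[0.055,-0.023,0.003,0,0,0,0.166],[0.055,0,0,0,0,0,0.166],[0.055,0,0,0,0,0,0]],
  ],
)

```text
time_s: 15.22
tcp_pos: [0.5518, 0.0887, 0.3649]
tcp_rot: [[0.003, 1.0, 0.003], [1.0, -0.003, 0.0], [0.0, 0.003, -1.0]]
ft_force: [0.4, -0.1, 0.7]
width: 0.0551
grip_force: 0.0
```

```bash
python3 -c "
from h import *
cam('wrist','wC');print(ctrl.read_state()['tcp_pos'])"
```

```text
[0.5520325  0.08854479 0.36485875]
```

carry_out(
  targets=[
    [[0.055,0.045,0,0,0,0,0],[0.055,0.045,0,0,0,0,0],[0.055,0.03,0,0,0,0,0],[0.055,0,0,0,0,0,0],[0.055,0,0,0,0,0,0]],
  ],
)

```text
time_s: 15.9
tcp_pos: [0.6711, 0.089, 0.3646]
tcp_rot: [[0.002, 1.0, 0.001], [1.0, -0.002, -0.0], [-0.0, 0.001, -1.0]]
ft_force: [0.6, 0.0, 0.2]
width: 0.0549
grip_force: 0.0
```

Run:
```python
from h import *
cam('wrist','wD')
ims=[]
for n in"CD":
    c=load("w"+n)
    q=proj(c,[.645,.165,.185]).astype(int);u0=int(np.clip(q[0]-65,0,510));v0=int(np.clip(q[1]-90,0,300));print(n,q,u0,v0)
    ims.append(cv2.resize(cv2.imread(f"pics/w{n}.png")[v0:v0+180,u0:u0+130],None,fx=3,fy=3,interpolation=cv2.INTER_CUBIC))
cv2.imwrite("pics/c7.png",np.hstack(ims))
```

```text
C [462 134] 397 44
D [278 135] 213 45
```

View pics/c7.png

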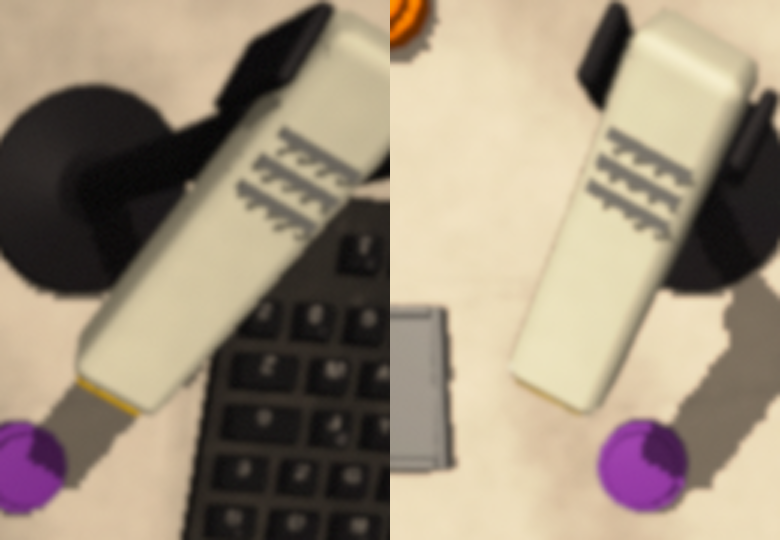

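Run:
```python
from h import *
A=load("wC");B=load("wD")
f=lambda a,b:tri([(A,397+a[0]/3,44+a[1]/3),(B,213+b[0]/3,45+b[1]/3)])
P={'g1l':f((283,131),(220,130)),'g1r':f((356,182),(302,181)),'g3l':f((239,184),(200,183)),'g3r':f((308,236),(277,236)),'fl':f((79,373),(124,370)),'fr':f((152,412),(198,411))}
for k,v in P.items():print(k,v.round(4))
for a,b in(('g1l','fl'),('g1r','fr'),('g3l','fl'),('g3r','fr')):
    v=P[b]-P[a];print(a,b,np.degrees(np.arctan2(v[1],v[0])).round(1),np.degrees(np.arctan2(-v[2],np.hypot(*v[:2]))).round(1),np.linalg.norm(v))
    # beam line: offset from top surface point by -.01 zhead
m=[(P['g1l']+P['g1r'])/2,(P['g3l']+P['g3r'])/2,(P['fl']+P['fr'])/2]
for i in(0,1):
    x=m[2]-m[i];x/=np.linalg.norm(x);y=np.cross([0,0,1],x);y/=np.linalg.norm(y);z=np.cross(x,y);o=m[2]-.01*z;print("hit",o+x*(.022-o[2])/x[2])
piv=np.array([.664,.197,.2]);o=m[2]-.01*z;u=o-piv;print("piv-line",o,np.linalg.norm(u),piv+u*(.022-.2)/u[2])
```

```text
g1l [0.652  0.1906 0.2055]
g1r [0.6678 0.1814 0.2044]
g3l [0.6472 0.1816 0.1982]
g3r [0.6625 0.1715 0.1974]
fl [0.6253 0.1427 0.1673]
fr [0.6426 0.1335 0.1691]
g1l fl -119.2 34.8 0.06686721040245629
g1r fr -117.8 33.1 0.06461045436470086
g3l fl -119.4 34.7 0.05429153069194106
g3r fr -117.8 33.4 0.05142500546655389
hit [ 0.53904936 -0.03663493  0.022     ]
hit [ 0.53897417 -0.03609025  0.022     ]
piv-line [0.63660056 0.14303316 0.15988652] 0.0726101954391572 [ 0.54241744 -0.04247302  0.022     ]
```

carry_out(
  targets=[
    [[0.055,-0.06,0,0,0,0,-0.131],[0.055,-0.06,0.03,0,0,0,-0.131],[0.055,-0.055,0.05,0,0,0,-0.131],[0.055,-0.01,0.053,-0.03,0,0,-0.131],[0.055,0,0,-0.03,0,0,0],[0.055,0,0,0,0,0,0],[0.055,0,0,0,0,0,0]],
  ],
)

```text
time_s: 16.82
tcp_pos: [0.5001, 0.2111, 0.306]
tcp_rot: [[0.503, 0.864, 0.003], [0.864, -0.503, -0.001], [0.001, 0.004, -1.0]]
ft_force: [0.0, 0.1, 0.8]
width: 0.0552
grip_force: 0.0
```

```bash
cat > det.py <<'E'
from h import *
import sys
def blobs(name,z=.023,fn=None):
    im,*c=cam(name,fn);hsv=cv2.cvtColor(im,cv2.COLOR_RGB2HSV);H,S,V=cv2.split(hsv)
    for col,m in(("red",((H<6)|(H>174))&(S>140)&(V>90)),("green",(H>50)&(H<75)&(S>100)&(V>110))):
        n,_,st,ce=cv2.connectedComponentsWithStats(m.astype(np.uint8))
        for i in range(1,n):
            if st[i,4]>60:
                X=onz(c,*ce[i],z)
                if .3<X[0]<.62 and -.15<X[1]<.33: print(name,col,st[i].tolist(),ce[i].round(1),X.round(4))
if __name__=="__main__":
    s=ctrl.read_state();print(s["time_s"],np.round(s["tcp_pos"],4),np.round(s["tcp_rot"],3).tolist())
    for n in sys.argv[1:]: blobs(n)
E
python3 det.py wrist top side
```

```text
16.825 [0.5001 0.2111 0.306 ] [[0.503, 0.864, 0.003], [0.864, -0.503, -0.001], [0.001, 0.004, -1.0]]
wrist red [287, 202, 29, 29, 646] [301.3 216.1] [0.4879 0.2238 0.023 ]
wrist red [315, 436, 22, 15, 221] [324.1 444.3] [ 0.3788 -0.0074  0.023 ]
wrist green [236, 237, 28, 27, 569] [249.3 250.1] [0.4274 0.2205 0.023 ]
side red [342, 213, 12, 11, 94] [347.7 217.9] [0.4873 0.2197 0.023 ]
side red [224, 259, 16, 18, 126] [232.  267.4] [ 0.381 -0.035  0.023]
side green [319, 203, 12, 8, 75] [324.7 206.6] [0.4266 0.2176 0.023 ]
```

carry_out(
  targets=[
    [[0.055,-0.0126,0.012,-0.03,0,0,0],[0.055,0,0,-0.05,0,0,0],[0.055,0,0,-0.05,0,0,0],[0.055,0,0,-0.05,0,0,0],[0.055,0,0,-0.022,0,0,0],[0.055,0,0,0,0,0,0],[0.02,0,0,0,0,0,0],[0.02,0,0,0,0,0,0],[0.02,0,0,0,0,0,0],[0.02,0,0,0,0,0,0],[0.02,0,0,0,0,0,0],[0.02,0,0,0,0,0,0]],
  ],
)

```text
time_s: 18.48
tcp_pos: [0.4879, 0.2239, 0.1041]
tcp_rot: [[0.502, 0.865, 0.004], [0.865, -0.502, -0.001], [0.001, 0.004, -1.0]]
ft_force: [-0.1, -0.2, 7.2]
width: 0.0323
grip_force: 30.0
```

carry_out(
  targets=[
    [[0.02,0,0,0.05,0,0,0],[0.02,0,0,0.05,0,0,0],[0.02,0,0,0.05,0,0,0],[0.02,0.0064,-0.0405,0,0,0,-0.168],[0.02,0.0064,-0.0405,0,0,0,-0.168],[0.02,0.0064,-0.0405,0,0,0,-0.168],[0.02,0.0064,-0.0405,0,0,0,-0.168],[0.02,0.0064,-0.0405,0,0,0,-0.168],[0.02,0.0064,-0.0405,0,0,0,-0.168],[0.02,0.0064,-0.0405,0,0,0,-0.168],[0.02,0,0,-0.05,0,0,0],[0.02,0,0,-0.05,0,0,0],[0.02,0,0,0,0,0,0],[0.02,0,0,0,0,0,0]],
  ],
)

```text
time_s: 20.23
tcp_pos: [0.5327, -0.0596, 0.1542]
tcp_rot: [[0.992, -0.13, 0.001], [-0.13, -0.992, -0.002], [0.002, 0.002, -1.0]]
ft_force: [0.2, 0.4, 0.0]
width: 0.032
grip_force: 30.0
```

Run:
```python
from h import *
cam("wrist","wE");cam("side","sE")
a=cv2.imread("pics/wE.png");b=cv2.imread("pics/sE.png")[180:340,210:380]
cv2.imwrite("pics/c8.png",np.hstack([cv2.resize(a,(400,300)),cv2.resize(b,(319,300))]))
s=ctrl.read_state();print(np.round(s["tcp_pos"],4),s["width"],np.round(s["joints"],1),np.round(s["ft_force"],1))
```

```text
[ 0.5333 -0.0597  0.155 ] 0.03205250463487109 [  11.3   39.6  -12.1  112.2   16.    29.6 -109.5] [-0.1 -0.  -0.4]
```

View pics/c8.png

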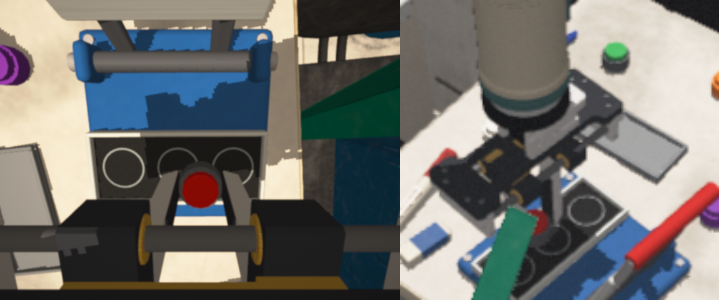

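carry_out(
  targets=[
    [[0.02,0,0,-0.012,0,0,0],[0.02,0,0,-0.01,0,0,0],[0.02,0,0,-0.004,0,0,0],[0.02,0,0,-0.0025,0,0,0],[0.02,0,0,0,0,0,0],[0.02,0,0,0,0,0,0]],
  ],
)

```text
time_s: 21.08
tcp_pos: [0.5315, -0.0598, 0.1259]
tcp_rot: [[0.992, -0.13, -0.001], [-0.13, -0.992, -0.003], [-0.001, 0.003, -1.0]]
ft_force: [-5.2, 0.7, 17.8]
width: 0.032
grip_force: 30.0
```

carry_out(
  targets=[
    [[0.05,0,0,0,0,0,0],[0.05,0,0,0,0,0,0],[0.05,0,0,0,0,0,0],[0.05,0,0,0.03,0,0,0],[0.05,0,0,0.05,0,0,0],[0.05,0,0,0.05,0,0,0],[0.055,-0.0149,0.0399,0.005,0,0,0.168],[0.055,-0.0149,0.0399,0.005,0,0,0.168],[0.055,-0.0149,0.0399,0.005,0,0,0.168],[0.055,-0.0149,0.0399,0.005,0,0,0.168],[0.055,-0.0149,0.0399,0.005,0,0,0.168],[0.055,-0.0149,0.0399,0,0,0,0.168],[0.055,-0.0149,0.0399,0,0,0,0.168],[0.055,0,0,0,0,0,0],[0.055,0,0,0,0,0,0]],
  ],
)

```text
time_s: 22.95
tcp_pos: [0.4278, 0.2187, 0.2791]
tcp_rot: [[0.503, 0.865, 0.002], [0.865, -0.503, -0.002], [-0.001, 0.003, -1.0]]
ft_force: [0.0, -1.0, -0.3]
width: 0.0553
grip_force: 0.0
```

```bash
python3 det.py wrist side top
```

```text
22.95 [0.4278 0.2187 0.2791] [[0.503, 0.865, 0.002], [0.865, -0.503, -0.002], [-0.001, 0.003, -1.0]]
wrist red [377, 430, 29, 21, 346] [389.6 441.5] [ 0.3768 -0.0107  0.023 ]
wrist green [304, 211, 30, 26, 581] [318.6 223.1] [0.4284 0.2217 0.023 ]
side red [224, 259, 16, 18, 129] [232.  267.4] [ 0.381  -0.0351  0.023 ]
side red [278, 300, 10, 14, 87] [283.  307.2] [ 0.5243 -0.0492  0.023 ]
side green [321, 203, 10, 8, 67] [325.2 206.6] [0.4276 0.2183 0.023 ]
top red [381, 249, 16, 16, 207] [388.4 256.6] [ 0.5333 -0.0616  0.023 ]
top red [343, 342, 26, 11, 257] [355.6 347.3] [ 0.3733 -0.0289  0.023 ]
```

carry_out(
  targets=[
    [[0.055,0,0.0018,-0.03,0,0,0],[0.055,0,0,-0.05,0,0,0],[0.055,0,0,-0.05,0,0,0],[0.055,0,0,-0.03,0,0,0],[0.055,0,0,-0.0146,0,0,0],[0.055,0,0,0,0,0,0],[0.02,0,0,0,0,0,0],[0.02,0,0,0,0,0,0],[0.02,0,0,0,0,0,0],[0.02,0,0,0,0,0,0],[0.02,0,0,0,0,0,0],[0.02,0,0,0,0,0,0]],
  ],
)

```text
time_s: 24.6
tcp_pos: [0.4282, 0.2214, 0.1056]
tcp_rot: [[0.502, 0.865, 0.004], [0.865, -0.502, -0.001], [0.001, 0.004, -1.0]]
ft_force: [0.6, -0.6, 7.3]
width: 0.0321
grip_force: 30.0
```

carry_out(
  targets=[
    [[0.02,0,0,0.05,0,0,0],[0.02,0,0,0.05,0,0,0],[0.02,0,0,0.05,0,0,0],[0.02,0.01606,-0.0317,0,0,0,-0.168],[0.02,0.01606,-0.0317,0,0,0,-0.168],[0.02,0.01606,-0.0317,0,0,0,-0.168],[0.02,0.01606,-0.0317,0,0,0,-0.168],[0.02,0.01606,-0.0317,0,0,0,-0.168],[0.02,0.01606,-0.0317,0,0,0,-0.168],[0.02,0.01606,-0.0317,0,0,0,-0.168],[0.02,0,0,-0.05,0,0,0],[0.02,0,0,-0.05,0,0,0],[0.02,0,0,0,0,0,0],[0.02,0,0,-0.012,0,0,0],[0.02,0,0,-0.01,0,0,0],[0.02,0,0,-0.005,0,0,0],[0.02,0,0,0,0,0,0],[0.02,0,0,0,0,0,0]],
  ],
)

```text
time_s: 26.85
tcp_pos: [0.5403, -0.0006, 0.1282]
tcp_rot: [[0.991, -0.13, 0.0], [-0.13, -0.991, -0.002], [0.001, 0.002, -1.0]]
ft_force: [0.9, -0.8, 0.1]
width: 0.0316
grip_force: 30.0
```

carry_out(
  targets=[
    [[0.02,0,0,-0.0015,0,0,0],[0.05,0,0,0,0,0,0],[0.05,0,0,0,0,0,0],[0.05,0,0,0,0,0,0],[0.05,0,0,0.03,0,0,0],[0.05,0,0,0.05,0,0,0],[0.05,0,0,0.05,0,0,0],[0.06,0,0,0.05,0,0,0],[0.06,0,0,0.05,0,0,0],[0.06,0,-0.005,0,0,0,0.1745],[0.06,0,-0.005,0,0,0,0.1745],[0.06,0,-0.005,0,0,0,0.1745],[0.06,0,-0.005,0,0,0,0.1745],[0.06,0,-0.005,0,0,0,0.1745],[0.06,0,-0.005,0,0,0,0.1745],[0.06,0,-0.005,0,0,0,0.1745],[0.06,0,-0.005,0,0,0,0.1745],[0.06,0,-0.005,0,0,0,0.1745],[0.06,0,0,0,0,0,0]],
  ],
)

```text
time_s: 29.22
tcp_pos: [0.5399, -0.0463, 0.3559]
tcp_rot: [[0.133, 0.991, 0.002], [0.991, -0.133, -0.0], [0.0, 0.002, -1.0]]
ft_force: [-0.7, -0.0, -0.7]
width: 0.06
grip_force: 0.0
```

Run:
```python
from h import *
from det import blobs
s=ctrl.read_state();print(s["tcp_pos"],np.round(s["tcp_rot"],3).tolist())
blobs("wrist",.045,"wF");blobs("side",.045)
c=load("wF");print("handle pred",[proj(c,X).round() for X in([.687,-.05,.192],[.6928,-.009,.194],[.68,-.11,.191])])
```

```text
[ 0.53990172 -0.04628376  0.35590433] [[0.133, 0.991, 0.002], [0.991, -0.133, -0.0], [0.0, 0.002, -1.0]]
wrist red [156, 196, 27, 40, 564] [169.3 215.3] [ 0.3885 -0.0253  0.045 ]
wrist red [299, 216, 27, 27, 556] [312.1 229.1] [ 0.5304 -0.0589  0.045 ]
wrist green [299, 157, 27, 27, 573] [311.7 170.1] [5.382e-01 3.000e-04 4.500e-02]
side red [224, 259, 16, 18, 127] [231.9 267.4] [ 0.395  -0.0472  0.045 ]
side red [278, 300, 10, 14, 88] [283.  307.2] [ 0.5347 -0.0607  0.045 ]
side green [297, 282, 14, 12, 126] [303.7 287.3] [ 0.5372 -0.0014  0.045 ]
handle pred [array([547., 231.]), array([558., 166.]), array([535., 317.])]
```

View pics/wF.png

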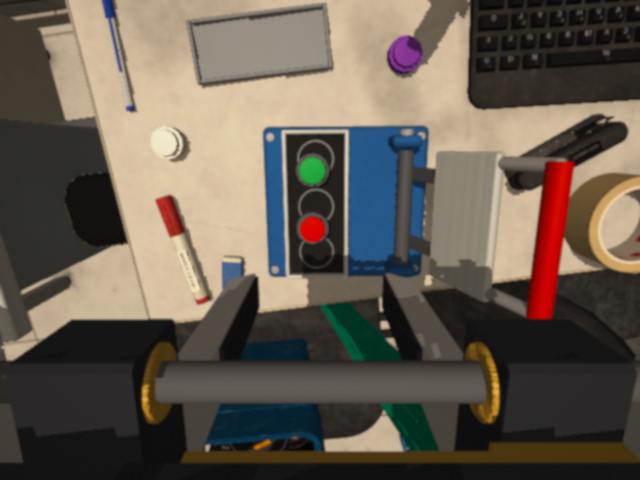

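```bash
cat > lev.py <<'E'
from h import *
bx=np.array([.991,-.131,0]);by=np.array([.131,.991,0]);Z=np.array([0,0,1.])
bed=np.array([.5354,-.0401,.022]);hin=bed+.09*bx+.017*Z
def H(t,off=.01):  # handle, t lever angle
    a=1.92-t # rotation from shut: -x -> z
    return hin+(-.165*np.cos(a)+.006*np.sin(a))*bx+(.165*np.sin(a)+.006*np.cos(a))*Z+off*by
def tilt(t): return .349*(1-t/1.92)
def tcp(t,back=0):
    w=tilt(t);tz=-np.sin(w)*bx-np.cos(w)*Z
    return H(t)-(.078+back)*tz
E
python3 - <<'E'
from lev import *
print(H(0),tcp(0,.07),tcp(0),H(1.92),tcp(1.92))
N=32
for i in range(1,N+1):
    d=tcp(1.92*i/N)-tcp(1.92*(i-1)/N);print(i,[round(x,4) for x in d])
print("turn/row",(-.349/N*by).round(4))
E
```

```text
[ 0.68743373 -0.05011413  0.19198861] [ 0.73758807 -0.05674401  0.33106645] [ 0.71386642 -0.05360826  0.26528639] [ 0.462385 -0.020365  0.045   ] [ 0.462385 -0.020365  0.123   ]
1 [np.float64(-0.01), np.float64(0.0013), np.float64(0.0037)]
2 [np.float64(-0.0102), np.float64(0.0013), np.float64(0.0032)]
3 [np.float64(-0.0103), np.float64(0.0014), np.float64(0.0026)]
4 [np.float64(-0.0105), np.float64(0.0014), np.float64(0.002)]
5 [np.float64(-0.0106), np.float64(0.0014), np.float64(0.0014)]
6 [np.float64(-0.0106), np.float64(0.0014), np.float64(0.0008)]
7 [np.float64(-0.0106), np.float64(0.0014), np.float64(0.0002)]
8 [np.float64(-0.0106), np.float64(0.0014), np.float64(-0.0004)]
9 [np.float64(-0.0106), np.float64(0.0014), np.float64(-0.001)]
10 [np.float64(-0.0105), np.float64(0.0014), np.float64(-0.0016)]
11 [np.float64(-0.0103), np.float64(0.0014), np.float64(-0.0022)]
12 [np.float64(-0.0102), np.float64(0.0013), np.float64(-0.0028)]
13 [np.float64(-0.01), np.float64(0.0013), np.float64(-0.0034)]
14 [np.float64(-0.0098), np.float64(0.0013), np.float64(-0.0039)]
15 [np.float64(-0.00
[... 497 characters left out ...]
0077)]
23 [np.float64(-0.0064), np.float64(0.0009), np.float64(-0.0081)]
24 [np.float64(-0.0059), np.float64(0.0008), np.float64(-0.0084)]
25 [np.float64(-0.0054), np.float64(0.0007), np.float64(-0.0087)]
26 [np.float64(-0.0049), np.float64(0.0006), np.float64(-0.009)]
27 [np.float64(-0.0044), np.float64(0.0006), np.float64(-0.0092)]
28 [np.float64(-0.0038), np.float64(0.0005), np.float64(-0.0094)]
29 [np.float64(-0.0032), np.float64(0.0004), np.float64(-0.0096)]
30 [np.float64(-0.0027), np.float64(0.0004), np.float64(-0.0097)]
31 [np.float64(-0.0021), np.float64(0.0003), np.float64(-0.0098)]
32 [np.float64(-0.0015), np.float64(0.0002), np.float64(-0.0099)]
turn/row [-0.0014 -0.0108 -0.    ]
```

carry_out(
  targets=[
    [[0.06,0.0494,-0.0026,-0.006,0.0114,0.0865,0],[0.06,0.0494,-0.0026,-0.006,0.0114,0.0865,0],[0.06,0.0494,-0.0026,-0.006,0.0114,0.0865,0],[0.06,0.0494,-0.0026,-0.006,0.0114,0.0865,0],[0.06,0,0,0,0,0,0],[0.06,0,0,0,0,0,0]],
  ],
)

```text
time_s: 30.08
tcp_pos: [0.7319, -0.0548, 0.3328]
tcp_rot: [[0.129, 0.936, -0.327], [0.992, -0.122, 0.042], [-0.0, -0.33, -0.944]]
ft_force: [-0.2, 0.2, 0.4]
width: 0.0601
grip_force: 0.0
```

carry_out(
  targets=[
    [[0.06,-0.0055,0.0003,-0.017,0,0,0],[0.06,-0.0055,0.0003,-0.017,0,0,0],[0.06,-0.0045,0.0003,-0.017,0,0,0],[0.06,-0.0035,0.0003,-0.0165,0,0,0],[0.06,0,0,0,0,0,0],[0.005,0,0,0,0,0,0],[0.005,0,0,0,0,0,0],[0.005,0,0,0,0,0,0],[0.005,0,0,0,0,0,0],[0.005,0,0,0,0,0,0],[0.005,0,0,0,0,0,0],[0.005,0,0,0,0,0,0],[0.005,0,0,0,0,0,0]],
  ],
)

```text
time_s: 31.7
tcp_pos: [0.7136, -0.0548, 0.2659]
tcp_rot: [[0.13, 0.937, -0.325], [0.992, -0.123, 0.043], [0.0, -0.328, -0.945]]
ft_force: [1.4, -0.4, -0.9]
width: 0.0154
grip_force: 30.0
```

Gripped (15.4 mm). Pulling the first half, slowly.

carry_out(
  targets=[
    [[0.005,-0.01,0.0013,0.0037,-0.0014,-0.0108,0],[0.005,-0.0102,0.0013,0.0032,-0.0014,-0.0108,0],[0.005,-0.0103,0.0014,0.0026,-0.0014,-0.0108,0],[0.005,-0.0105,0.0014,0.002,-0.0014,-0.0108,0],[0.005,-0.0106,0.0014,0.0014,-0.0014,-0.0108,0],[0.005,-0.0106,0.0014,0.0008,-0.0014,-0.0108,0],[0.005,-0.0106,0.0014,0.0002,-0.0014,-0.0108,0],[0.005,-0.0106,0.0014,-0.0004,-0.0014,-0.0108,0],[0.005,-0.0106,0.0014,-0.001,-0.0014,-0.0108,0],[0.005,-0.0105,0.0014,-0.0016,-0.0014,-0.0108,0],[0.005,-0.0103,0.0014,-0.0022,-0.0014,-0.0108,0],[0.005,-0.0102,0.0013,-0.0028,-0.0014,-0.0108,0]],
  ],
)

```text
time_s: 33.2
tcp_pos: [0.5911, -0.0386, 0.2736]
tcp_rot: [[0.131, 0.973, -0.192], [0.991, -0.128, 0.026], [0.001, -0.193, -0.981]]
ft_force: [6.4, -2.3, 2.1]
width: 0.0151
grip_force: 30.0
```

Run:
```python
from lev import *
s=ctrl.read_state();print(s["tcp_pos"],tcp(.72),np.round(s["ft_force"],1),np.round(s["moment"],2),np.round(s["joints"],1),s["width"])
```

```text
[ 0.59111846 -0.03858498  0.27359008] [ 0.58891822 -0.03709139  0.27111238] [ 6.4 -2.3  2.1] [-0.29 -1.92  0.09] [ 24.   42.6 -39.8  88.9  23.9  69.2 -28.7] 0.01505737971597575
```

carry_out(
  targets=[
    [[0.005,-0.01,0.0013,-0.0034,-0.0014,-0.0108,0],[0.005,-0.0098,0.0013,-0.0039,-0.0014,-0.0108,0],[0.005,-0.0095,0.0013,-0.0045,-0.0014,-0.0108,0],[0.005,-0.0092,0.0012,-0.005,-0.0014,-0.0108,0],[0.005,-0.0089,0.0012,-0.0055,-0.0014,-0.0108,0],[0.005,-0.0086,0.0011,-0.006,-0.0014,-0.0108,0],[0.005,-0.0082,0.0011,-0.0064,-0.0014,-0.0108,0],[0.005,-0.0078,0.001,-0.0069,-0.0014,-0.0108,0],[0.005,-0.0074,0.001,-0.0073,-0.0014,-0.0108,0],[0.005,-0.0069,0.0009,-0.0077,-0.0014,-0.0108,0],[0.005,-0.0064,0.0009,-0.0081,-0.0014,-0.0108,0],[0.005,-0.0059,0.0008,-0.0084,-0.0014,-0.0108,0]],
  ],
)

```text
time_s: 34.7
tcp_pos: [0.4923, -0.0259, 0.2001]
tcp_rot: [[0.13, 0.989, -0.066], [0.991, -0.13, 0.009], [-0.0, -0.066, -0.998]]
ft_force: [3.6, -2.2, 6.5]
width: 0.0149
grip_force: 30.0
```

Run:
```python
from lev import *
s=ctrl.read_state();print(s["tcp_pos"],tcp(1.44),H(1.44),np.round(s["ft_force"],1),np.round(s["joints"],1),s["width"])
for n in("side","top","wrist"):
    im,*c=cam(n,n+"G")
    hsv=cv2.cvtColor(im,cv2.COLOR_RGB2HSV);m=(((hsv[...,0]<6)|(hsv[...,0]>174))&(hsv[...,1]>140)&(hsv[...,2]>70)).astype(np.uint8)
    k,_,st,ce=cv2.connectedComponentsWithStats(m)
    print(n,[(st[i].tolist(),ce[i].round().tolist()) for i in range(1,k) if st[i,4]>40],[proj(c,H(1.44,o)).round().tolist() for o in(-.053,0,.053)])
```

```text
[ 0.49227945 -0.02588399  0.2001354 ] [ 0.49034446 -0.02406095  0.19821883] [ 0.48360876 -0.02317056  0.12051553] [ 3.6 -2.2  6.5] [ 24.4  37.9 -36.9 113.9  31.4  42.7 -39.4] 0.014934884211812102
side [([246, 251, 26, 24, 217], [260.0, 264.0]), ([224, 259, 16, 18, 128], [232.0, 267.0]), ([0, 316, 24, 38, 610], [9.0, 334.0])] [[246.0, 275.0], [269.0, 259.0], [290.0, 243.0]]
top [([341, 260, 12, 11, 98], [347.0, 265.0]), ([343, 342, 26, 11, 258], [356.0, 347.0]), ([160, 364, 3, 23, 41], [161.0, 375.0]), ([153, 390, 8, 10, 54], [156.0, 394.0])] [[408.0, 286.0], [375.0, 276.0], [342.0, 266.0]]
wrist [([302, 208, 37, 152, 5286], [320.0, 283.0]), ([162, 239, 41, 60, 1345], [182.0, 268.0]), ([382, 282, 17, 37, 475], [391.0, 301.0]), ([304, 404, 34, 39, 1203], [320.0, 422.0])] [[313.0, 426.0], [313.0, 324.0], [312.0, 207.0]]
```

carry_out(
  targets=[
    [[0.005,-0.0054,0.0007,-0.0087,-0.0014,-0.0108,0],[0.005,-0.0049,0.0006,-0.009,-0.0014,-0.0108,0],[0.005,-0.0044,0.0006,-0.0092,-0.0014,-0.0108,0],[0.005,-0.0038,0.0005,-0.0094,-0.0014,-0.0108,0],[0.005,-0.0032,0.0004,-0.0096,-0.0014,-0.0108,0],[0.005,-0.0027,0.0004,-0.0097,-0.0014,-0.0108,0],[0.005,-0.0021,0.0003,-0.0098,-0.0014,-0.0108,0],[0.005,-0.0015,0.0002,-0.0099,-0.0014,-0.0108,0],[0.005,0,0,0,0,0,0],[0.005,0,0,0,0,0,0]],
  ],
)

```text
time_s: 36.1
tcp_pos: [0.4625, -0.0219, 0.1242]
tcp_rot: [[0.13, 0.991, 0.015], [0.992, -0.13, -0.003], [-0.001, 0.015, -1.0]]
ft_force: [-1.0, -1.2, 5.5]
width: 0.0151
grip_force: 30.0
```

```bash
cat > hp.py <<'E'
from lev import *
import sys
t=float(sys.argv[1])
s=ctrl.read_state();print(s["tcp_pos"],tcp(t),H(t),np.round(s["ft_force"],1),np.round(s["joints"],1),s["width"])
for n in("side","wrist"):
    im,*c=cam(n)
    hsv=cv2.cvtColor(im,cv2.COLOR_RGB2HSV);m=(((hsv[...,0]<6)|(hsv[...,0]>174))&(hsv[...,1]>140)&(hsv[...,2]>70)).astype(np.uint8)
    k,_,st,ce=cv2.connectedComponentsWithStats(m)
    print(n,[(st[i].tolist(),ce[i].round().tolist()) for i in range(1,k) if st[i,4]>40],[proj(c,H(t,o)).round().tolist() for o in(-.053,0,.053)])
E
python3 hp.py 1.92
```

```text
[ 0.46248021 -0.02189362  0.12420099] [ 0.462385 -0.020365  0.123   ] [ 0.462385 -0.020365  0.045   ] [-1.  -1.2  5.5] [ 15.6  40.9 -24.3 124.5  45.2  22.6 -53.4] 0.015050609187588705
side [([224, 259, 16, 18, 126], [232.0, 267.0]), ([241, 271, 24, 20, 184], [254.0, 282.0]), ([0, 316, 24, 38, 608], [9.0, 334.0])] [[242.0, 294.0], [263.0, 278.0], [283.0, 263.0]]
wrist [([301, 210, 39, 150, 5352], [320.0, 284.0]), ([127, 274, 48, 75, 2011], [151.0, 307.0]), ([304, 404, 34, 44, 1325], [320.0, 424.0])] [[317.0, 426.0], [317.0, 325.0], [317.0, 207.0]]
```

carry_out(
  targets=[
    [[0.005,0,0,-0.002,0,0,0],[0.005,0,0,-0.002,0,0,0],[0.005,0,0,0,0,0,0]],
  ],
)

```text
time_s: 36.58
tcp_pos: [0.4622, -0.0219, 0.1205]
tcp_rot: [[0.13, 0.991, 0.015], [0.992, -0.13, -0.003], [-0.001, 0.015, -1.0]]
ft_force: [-0.5, -0.6, 8.1]
width: 0.0151
grip_force: 30.0
```

```bash
python3 hp.py 1.92
```

```text
[ 0.46224188 -0.02188275  0.12046396] [ 0.462385 -0.020365  0.123   ] [ 0.462385 -0.020365  0.045   ] [-0.5 -0.6  8.1] [ 15.2  41.3 -23.6 124.6  45.8  22.  -53.9] 0.015125847412320594
side [([224, 259, 16, 18, 126], [232.0, 267.0]), ([240, 272, 25, 21, 186], [254.0, 283.0]), ([0, 316, 24, 38, 611], [9.0, 334.0])] [[242.0, 294.0], [263.0, 278.0], [283.0, 263.0]]
wrist [([301, 210, 39, 150, 5338], [320.0, 284.0]), ([124, 276, 48, 76, 2068], [149.0, 309.0]), ([304, 404, 34, 44, 1333], [320.0, 424.0])] [[317.0, 431.0], [317.0, 328.0], [317.0, 209.0]]
```

carry_out(
  targets=[
    [[0.005,0,0,-0.002,0,0,0],[0.005,0,0,-0.002,0,0,0],[0.005,0,0,0,0,0,0],[0.005,0,0,0,0,0,0]],
  ],
)

```text
time_s: 37.17
tcp_pos: [0.4621, -0.0218, 0.1173]
tcp_rot: [[0.13, 0.991, 0.015], [0.992, -0.13, -0.004], [-0.002, 0.016, -1.0]]
ft_force: [-3.6, -1.2, 20.5]
width: 0.0155
grip_force: 30.0
```

```bash
python3 hp.py 1.92
```

```text
[ 0.46207653 -0.02181281  0.11727231] [ 0.462385 -0.020365  0.123   ] [ 0.462385 -0.020365  0.045   ] [-3.6 -1.2 20.5] [ 14.7  41.6 -23.  124.7  46.3  21.4 -54.3] 0.015521618767933522
side [([224, 259, 16, 18, 128], [232.0, 267.0]), ([241, 273, 24, 20, 181], [254.0, 284.0]), ([0, 316, 24, 38, 611], [9.0, 334.0])] [[242.0, 294.0], [263.0, 278.0], [283.0, 263.0]]
wrist [([301, 210, 39, 150, 5351], [320.0, 284.0]), ([121, 278, 49, 77, 2133], [146.0, 312.0]), ([304, 404, 34, 45, 1355], [320.0, 424.0])] [[318.0, 436.0], [318.0, 332.0], [318.0, 210.0]]
```

carry_out(
  targets=[
    [[0.005,0,0,-0.0015,0,0,0],[0.005,0,0,-0.0015,0,0,0],[0.005,0,0,0,0,0,0],[0.005,0,0,0,0,0,0]],
  ],
)

```text
time_s: 37.78
tcp_pos: [0.462, -0.0216, 0.1157]
tcp_rot: [[0.13, 0.991, 0.017], [0.992, -0.129, -0.005], [-0.002, 0.017, -1.0]]
ft_force: [-7.2, -0.4, 39.2]
width: 0.0146
grip_force: 30.0
```

```bash
python3 hp.py 1.92
python3 - <<'E'
from h import *
cam("wrist","wH");cam("side","sH")
a=cv2.imread("pics/wH.png");b=cv2.imread("pics/sH.png")[240:330,210:330]
cv2.imwrite("pics/c9.png",np.hstack([cv2.resize(a,(400,300)),cv2.resize(b,(400,300))]))
E
```

```text
[ 0.46204486 -0.0216383   0.11568983] [ 0.462385 -0.020365  0.123   ] [ 0.462385 -0.020365  0.045   ] [-7.2 -0.4 39.2] [ 14.4  41.7 -22.6 124.8  46.6  21.  -54.7] 0.014581000400030148
side [([224, 259, 16, 18, 127], [232.0, 267.0]), ([241, 273, 24, 20, 183], [254.0, 284.0]), ([0, 316, 24, 38, 608], [9.0, 334.0])] [[242.0, 294.0], [263.0, 278.0], [283.0, 263.0]]
wrist [([301, 211, 39, 149, 5385], [320.0, 285.0]), ([119, 279, 50, 78, 2168], [145.0, 313.0]), ([303, 404, 35, 47, 1444], [320.0, 425.0])] [[318.0, 439.0], [318.0, 334.0], [318.0, 211.0]]
```

View pics/c9.png

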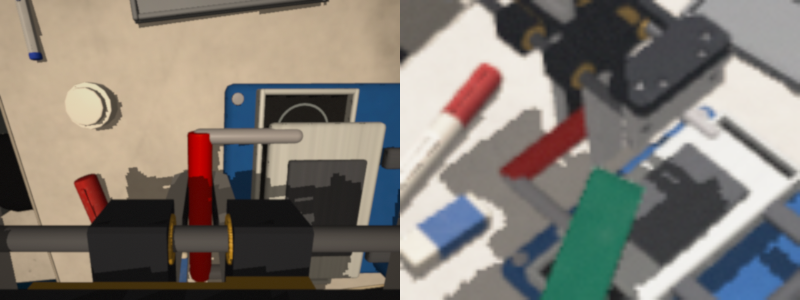

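The lever is bottomed (39 N, rising stiffly with no further travel). Next I ease back along the reversed path at about 0.48 rad/s.

carry_out(
  targets=[
    [[0.005,0,0,0.0015,0,0,0],[0.005,0,0,0.002,0,0,0],[0.005,0.0015,-0.0002,0.0099,0.0014,0.0108,0],[0.005,0.0021,-0.0003,0.0098,0.0014,0.0108,0],[0.005,0.0027,-0.0004,0.0097,0.0014,0.0108,0],[0.005,0.0032,-0.0004,0.0096,0.0014,0.0108,0],[0.005,0.0038,-0.0005,0.0094,0.0014,0.0108,0],[0.005,0.0044,-0.0006,0.0092,0.0014,0.0108,0],[0.005,0.0049,-0.0006,0.009,0.0014,0.0108,0],[0.005,0.0054,-0.0007,0.0087,0.0014,0.0108,0]],
  ],
)

```text
time_s: 39.22
tcp_pos: [0.4917, -0.0256, 0.1921]
tcp_rot: [[0.13, 0.989, -0.069], [0.991, -0.13, 0.01], [0.001, -0.07, -0.998]]
ft_force: [6.1, -1.9, -2.8]
width: 0.0153
grip_force: 30.0
```

```bash
python3 hp.py 1.44
```

```text
[ 0.49168858 -0.0256075   0.19206576] [ 0.49034446 -0.02406095  0.19821883] [ 0.48360876 -0.02317056  0.12051553] [ 6.1 -1.9 -2.8] [ 24.2  38.7 -36.7 114.2  32.2  42.  -40.1] 0.015281765139375864
side [([245, 251, 27, 24, 215], [260.0, 264.0]), ([224, 259, 16, 18, 126], [232.0, 267.0]), ([0, 316, 24, 38, 608], [9.0, 334.0])] [[246.0, 275.0], [269.0, 259.0], [290.0, 243.0]]
wrist [([300, 212, 40, 148, 5422], [320.0, 285.0]), ([159, 241, 41, 62, 1397], [179.0, 271.0]), ([383, 285, 19, 34, 518], [393.0, 302.0]), ([303, 404, 36, 47, 1555], [321.0, 427.0])] [[312.0, 436.0], [311.0, 332.0], [311.0, 210.0]]
```

carry_out(
  targets=[
    [[0.005,0.0059,-0.0008,0.0084,0.0014,0.0108,0],[0.005,0.0064,-0.0009,0.0081,0.0014,0.0108,0],[0.005,0.0069,-0.0009,0.0077,0.0014,0.0108,0],[0.005,0.0074,-0.001,0.0073,0.0014,0.0108,0],[0.005,0.0078,-0.001,0.0069,0.0014,0.0108,0],[0.005,0.0082,-0.0011,0.0064,0.0014,0.0108,0],[0.005,0.0086,-0.0011,0.006,0.0014,0.0108,0],[0.005,0.0089,-0.0012,0.0055,0.0014,0.0108,0],[0.005,0.0092,-0.0012,0.005,0.0014,0.0108,0],[0.005,0.0095,-0.0013,0.0045,0.0014,0.0108,0],[0.005,0.0098,-0.0013,0.0039,0.0014,0.0108,0],[0.005,0.01,-0.0013,0.0034,0.0014,0.0108,0],[0.005,0.0102,-0.0013,0.0028,0.0014,0.0108,0],[0.005,0.0103,-0.0014,0.0022,0.0014,0.0108,0],[0.005,0.0105,-0.0014,0.0016,0.0014,0.0108,0],[0.005,0.0106,-0.0014,0.001,0.0014,0.0108,0],[0.005,0,0,0,0,0,0]],
  ],
)

```text
time_s: 41.45
tcp_pos: [0.6302, -0.0434, 0.271]
tcp_rot: [[0.13, 0.961, -0.243], [0.992, -0.126, 0.032], [0.0, -0.245, -0.97]]
ft_force: [2.2, 0.6, -3.0]
width: 0.0151
grip_force: 30.0
```

```bash
python3 hp.py 0.48
```

```text
[ 0.63022723 -0.04336971  0.27099701] [ 0.63047149 -0.0425843   0.27871638] [ 0.61046898 -0.03994018  0.20337317] [ 2.2  0.6 -3. ] [ 22.   47.3 -39.1  79.5  24.   76.6 -26.7] 0.015121529247103613
side [([224, 259, 16, 18, 128], [232.0, 267.0]), ([295, 260, 33, 31, 311], [311.0, 275.0]), ([278, 302, 10, 12, 80], [283.0, 308.0]), ([0, 316, 24, 38, 606], [9.0, 334.0])] [[296.0, 287.0], [319.0, 268.0], [342.0, 250.0]]
wrist [([299, 209, 41, 152, 5583], [319.0, 283.0]), ([130, 214, 29, 42, 702], [144.0, 234.0]), ([264, 246, 29, 29, 672], [278.0, 260.0]), ([303, 404, 35, 47, 1538], [320.0, 426.0])] [[314.0, 441.0], [314.0, 335.0], [314.0, 213.0]]
```

Last 8 rows, plus a little past so that it sits on its stop.

carry_out(
  targets=[
    [[0.005,0.0106,-0.0014,0.0004,0.0014,0.0108,0],[0.005,0.0106,-0.0014,-0.0002,0.0014,0.0108,0],[0.005,0.0106,-0.0014,-0.0008,0.0014,0.0108,0],[0.005,0.0106,-0.0014,-0.0014,0.0014,0.0108,0],[0.005,0.0105,-0.0014,-0.002,0.0014,0.0108,0],[0.005,0.0103,-0.0014,-0.0026,0.0014,0.0108,0],[0.005,0.0102,-0.0013,-0.0032,0.0014,0.0108,0],[0.005,0.01,-0.0013,-0.0037,0.0014,0.0108,0],[0.005,0.001,0,0,0,0,0],[0.005,0,0,0,0,0,0]],
  ],
)

```text
time_s: 42.8
tcp_pos: [0.7123, -0.0543, 0.2586]
tcp_rot: [[0.128, 0.935, -0.331], [0.992, -0.121, 0.042], [-0.001, -0.334, -0.943]]
ft_force: [-5.7, 0.6, 2.0]
width: 0.0151
grip_force: 30.0
```

```bash
python3 hp.py 0
```

```text
[ 0.71226764 -0.0543455   0.25863649] [ 0.71386642 -0.05360826  0.26528639] [ 0.68743373 -0.05011413  0.19198861] [-5.7  0.6  2. ] [ 16.7  57.6 -36.9  57.3  24.6  91.9 -21.5] 0.015122975567678958
side [([224, 259, 16, 18, 129], [232.0, 267.0]), ([330, 287, 39, 37, 421], [349.0, 305.0]), ([278, 302, 10, 12, 80], [283.0, 308.0]), ([0, 316, 24, 38, 609], [9.0, 334.0])] [[332.0, 320.0], [355.0, 300.0], [377.0, 281.0]]
wrist [([300, 207, 40, 154, 5618], [320.0, 283.0]), ([97, 208, 27, 39, 622], [110.0, 227.0]), ([204, 240, 25, 28, 555], [216.0, 254.0]), ([134, 309, 14, 8, 57], [140.0, 313.0]), ([304, 404, 34, 45, 1411], [321.0, 424.0])] [[317.0, 439.0], [317.0, 334.0], [317.0, 212.0]]
```

carry_out(
  targets=[
    [[0.06,0,0,0,0,0,0],[0.06,0,0,0,0,0,0],[0.06,0,0,0,0,0,0],[0.06,0,0,0,0,0,0],[0.06,0,0,0,0,0,0],[0.06,0.006,-0.0007,0.017,0,0,0],[0.06,0.006,-0.0007,0.017,0,0,0],[0.06,0.006,-0.0007,0.017,0,0,0],[0.06,0.006,-0.0007,0.017,0,0,0],[0.06,0.006,-0.0007,0.03,0,0,0],[0.06,-0.049,0.002,0,-0.0114,-0.0865,0],[0.06,-0.049,0.002,0,-0.0114,-0.0865,0],[0.06,-0.049,0.002,0,-0.0114,-0.0865,0],[0.06,-0.055,0.002,0,-0.0114,-0.0865,0],[0.06,0,0,0,0,0,0],[0.06,0,0,0,0,0,0]],
  ],
)

```text
time_s: 44.9
tcp_pos: [0.5544, -0.0516, 0.3581]
tcp_rot: [[0.13, 0.991, 0.001], [0.991, -0.13, -0.001], [-0.001, 0.001, -1.0]]
ft_force: [1.3, -0.2, 0.4]
width: 0.0599
grip_force: 0.0
```

Run:
```python
from h import *
from det import blobs
s=ctrl.read_state();print(s["tcp_pos"],np.round(s["tcp_rot"],3).tolist())
blobs("wrist",.04,"wI");blobs("side",.04,"sI")
crop("wI",230,110,430,260,4,"c10")
```

```text
[ 0.55444194 -0.05159188  0.35811434] [[0.13, 0.991, 0.001], [0.991, -0.13, -0.001], [-0.001, 0.001, -1.0]]
wrist red [143, 192, 27, 40, 566] [156.2 211.2] [ 0.3873 -0.0263  0.04  ]
wrist red [285, 212, 26, 26, 519] [297.8 224.3] [ 0.5303 -0.0591  0.04  ]
wrist green [285, 153, 26, 27, 559] [297.2 166.1] [5.384e-01 1.000e-04 4.000e-02]
side red [224, 259, 16, 18, 127] [231.9 267.4] [ 0.3919 -0.0444  0.04  ]
side red [278, 302, 10, 12, 79] [282.8 307.8] [ 0.5329 -0.0594  0.04  ]
side green [297, 284, 14, 11, 121] [303.6 289. ] [ 0.5373 -0.0017  0.04  ]
```

View pics/c10.png

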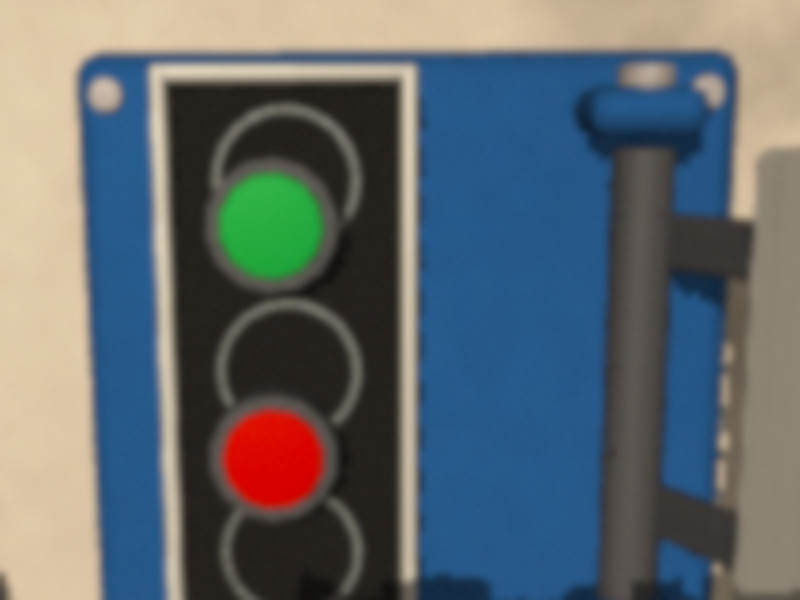

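Both caps dropped about 2 px in the side view, about 5 mm, so they are pressed home. Both magnets stand upright and the lever is at rest. Next is green to the tray.

carry_out(
  targets=[
    [[0.055,-0.0154,0.0513,0,0,0,0],[0.055,0,0,-0.06,0,0,0],[0.055,0,0,-0.06,0,0,0],[0.055,0,0,-0.06,0,0,0],[0.055,0,0,-0.035,0,0,0],[0.055,0,0,-0.015,0,0,0],[0.055,0,0,0,0,0,0],[0.02,0,0,0,0,0,0],[0.02,0,0,0,0,0,0],[0.02,0,0,0,0,0,0],[0.02,0,0,0,0,0,0],[0.02,0,0,0,0,0,0],[0.02,0,0,0,0,0,0]],
  ],
)

```text
time_s: 46.62
tcp_pos: [0.5388, 0.0001, 0.1274]
tcp_rot: [[0.13, 0.992, -0.0], [0.992, -0.13, -0.0], [-0.0, -0.0, -1.0]]
ft_force: [1.2, 0.0, 2.8]
width: 0.0318
grip_force: 30.0
```

carry_out(
  targets=[
    [[0.02,0,0,0.04,0,0,0],[0.02,0,0,0.04,0,0,0],[0.02,-0.009,0.0422,0,0,0,0.045],[0.02,-0.009,0.0421,0,0,0,0.045],[0.02,-0.0088,0.0421,0,0,0,0.04],[0.02,0,0,-0.04,0,0,0],[0.02,0,0,-0.04,0,0,0],[0.02,0,0,-0.012,0,0,0],[0.02,0,0,-0.0045,0,0,0],[0.02,0,0,0,0,0,0],[0.02,0,0,0,0,0,0]],
  ],
)

```text
time_s: 48.0
tcp_pos: [0.5121, 0.1266, 0.1117]
tcp_rot: [[0.0, 1.0, 0.0], [1.0, -0.0, -0.0], [-0.0, 0.0, -1.0]]
ft_force: [-0.1, -0.4, -0.9]
width: 0.0321
grip_force: 30.0
```

carry_out(
  targets=[
    [[0.02,0,0,-0.0015,0,0,0],[0.02,0,0,0,0,0,0],[0.02,0,0,0,0,0,0]],
  ],
)

```text
time_s: 48.38
tcp_pos: [0.5117, 0.1265, 0.1094]
tcp_rot: [[-0.0, 1.0, -0.001], [1.0, 0.0, -0.001], [-0.001, -0.001, -1.0]]
ft_force: [0.1, -1.1, 2.7]
width: 0.0318
grip_force: 30.0
```

carry_out(
  targets=[
    [[0.055,0,0,0,0,0,0],[0.055,0,0,0,0,0,0],[0.055,0,0,0,0,0,0],[0.055,0,0,0.04,0,0,0],[0.055,0,0,0.05,0,0,0],[0.055,0,0,0.04,0,0,0],[0.055,0.0048,-0.0465,0,0,0,-0.0325],[0.055,0.0048,-0.0465,0,0,0,-0.0325],[0.055,0.0048,-0.0464,0,0,0,-0.0325],[0.055,0.0048,-0.0464,0,0,0,-0.0325],[0.055,0,0,0,0,0,0],[0.055,0,0,0,0,0,0]],
  ],
)

```text
time_s: 49.88
tcp_pos: [0.5305, -0.0585, 0.2391]
tcp_rot: [[0.129, 0.992, -0.001], [0.992, -0.129, 0.001], [0.0, -0.001, -1.0]]
ft_force: [-0.1, 0.9, -0.0]
width: 0.055
grip_force: 0.0
```

Run:
```python
from h import *
from det import blobs
print(ctrl.read_state()["tcp_pos"])
for z in(.04,.022):
    print(z);blobs("wrist",z,"wJ");blobs("side",z,"sJ")
```

```text
[ 0.53049527 -0.05847387  0.2391316 ]
0.04
wrist red [105, 197, 40, 55, 1116] [124.3 223.3] [ 0.3898 -0.0258  0.04  ]
wrist red [303, 226, 36, 35, 999] [320.4 243. ] [ 0.5303 -0.059   0.04  ]
side red [224, 259, 16, 18, 126] [231.9 267.4] [ 0.3919 -0.0445  0.04  ]
side red [278, 302, 10, 12, 79] [282.8 307.7] [ 0.533  -0.0593  0.04  ]
side green [326, 245, 12, 9, 82] [331.3 249.2] [0.5203 0.1122 0.04  ]
0.022
wrist red [106, 197, 38, 56, 1113] [124.5 224.1] [ 0.3802 -0.0281  0.022 ]
wrist red [303, 227, 36, 36, 1003] [320.4 244.3] [ 0.5297 -0.0636  0.022 ]
side red [224, 259, 16, 18, 127] [231.9 267.4] [ 0.3803 -0.0348  0.022 ]
side red [278, 302, 10, 12, 78] [282.8 307.7] [ 0.5242 -0.0498  0.022 ]
side green [326, 245, 12, 9, 83] [331.3 249.3] [0.5115 0.125  0.022 ]
```

carry_out(
  targets=[
    [[0.055,0.0005,-0.0007,-0.05,0,0,0],[0.055,0,0,-0.045,0,0,0],[0.055,0,0,-0.0155,0,0,0],[0.055,0,0,0,0,0,0],[0.02,0,0,0,0,0,0],[0.02,0,0,0,0,0,0],[0.02,0,0,0,0,0,0],[0.02,0,0,0,0,0,0],[0.02,0,0,0,0,0,0],[0.02,0,0,0,0,0,0]],
  ],
)

```text
time_s: 51.32
tcp_pos: [0.5316, -0.06, 0.1295]
tcp_rot: [[0.13, 0.992, 0.0], [0.992, -0.13, -0.001], [-0.001, 0.0, -1.0]]
ft_force: [-1.1, 0.0, 6.5]
width: 0.0318
grip_force: 30.0
```

carry_out(
  targets=[
    [[0.02,0,0,0.04,0,0,0],[0.02,0,0,0.04,0,0,0],[0.02,-0.0187,0.0467,0,0,0,0.0325],[0.02,-0.0187,0.0466,0,0,0,0.0325],[0.02,-0.0186,0.0466,0,0,0,0.0325],[0.02,-0.0186,0.0466,0,0,0,0.0325],[0.02,0,0,-0.04,0,0,0],[0.02,0,0,-0.04,0,0,0],[0.02,0,0,-0.012,0,0,0],[0.02,0,0,-0.004,0,0,0],[0.02,0,0,-0.0015,0,0,0],[0.02,0,0,0,0,0,0]],
  ],
)

```text
time_s: 52.82
tcp_pos: [0.4571, 0.1266, 0.112]
tcp_rot: [[0.0, 1.0, 0.0], [1.0, -0.0, 0.0], [0.0, 0.0, -1.0]]
ft_force: [-0.2, 0.1, -0.2]
width: 0.0315
grip_force: 30.0
```

carry_out(
  targets=[
    [[0.02,0,0,-0.001,0,0,0],[0.02,0,0,0,0,0,0],[0.042,0,0,0,0,0,0],[0.042,0,0,0,0,0,0],[0.042,0,0,0,0,0,0],[0.042,0,0,0.03,0,0,0],[0.042,0,0,0.05,0,0,0],[0.042,0,0,0.05,0,0,0],[0.042,0,-0.01,0.05,0,0,0],[0.042,-0.02,-0.02,0.05,0,0,0],[0.042,0,0,0,0,0,0],[0.042,0,0,0,0,0,0]],
  ],
)

```text
time_s: 54.32
tcp_pos: [0.4364, 0.0962, 0.3397]
tcp_rot: [[0.0, 1.0, -0.001], [1.0, -0.0, -0.001], [-0.001, -0.001, -1.0]]
ft_force: [-0.1, -0.0, -0.8]
width: 0.042
grip_force: 0.0
```

Run:
```python
from h import *
from det import blobs
print(ctrl.read_state()["tcp_pos"])
blobs("wrist",.022,"wK");blobs("side",.022,"sK")
# compare lamp and bystanders in side view with earlier frames
a=cv2.imread("pics/sK.png").astype(int)
for ref in("side1","sH","sI"):
    b=cv2.imread(f"pics/{ref}.png").astype(int)
    print(ref,"lamp diff",np.abs(a[175:245,378:440]-b[175:245,378:440]).mean())
for n in("side0",):
    b=cv2.imread("pics/side0.png").astype(int)
    for nm,(u0,v0,u1,v1) in dict(pen=(258,193,308,238),marker=(195,258,243,310),eraser=(208,297,240,322),lever=(295,275,385,365),orange=(372,213,395,237),white=(252,238,273,262)).items(): print(nm,np.abs(a[v0:v1,u0:u1]-b[v0:v1,u0:u1]).mean().round(1))
im,*c=cam("side");hsv=cv2.cvtColor(im,cv2.COLOR_RGB2HSV);m=(((hsv[...,0]<6)|(hsv[...,0]>174))&(hsv[...,1]>140)&(hsv[...,2]>70)).astype(np.uint8)
def hb(i):
    hsv=cv2.cvtColor(i,cv2.COLOR_BGR2HSV);m=(((hsv[...,0]<6)|(hsv[...,0]>174))&(hsv[...,1]>140)&(hsv[...,2]>70)).astype(np.uint8)
    k,_,st,ce=cv2.connectedComponentsWithStats(m);return [(st[j].tolist(),ce[j].round(1).tolist()) for j in range(1,k) if st[j,4]>200 and st[j,0]>100]
print(hb(cv2.imread("pics/side0.png")),hb(cv2.imread("pics/sK.png")))
```

```text
[0.43643135 0.09619342 0.33972794]
wrist red [328, 171, 27, 27, 557] [340.9 184.1] [0.4572 0.1273 0.022 ]
wrist red [268, 326, 9, 16, 79] [272.8 334.6] [ 0.383 -0.04   0.022]
wrist green [382, 172, 26, 27, 543] [394.4 184.9] [0.5115 0.1264 0.022 ]
side red [305, 233, 12, 9, 88] [310.2 237.1] [0.456  0.1258 0.022 ]
side red [224, 259, 16, 18, 127] [232.  267.4] [ 0.3804 -0.0346  0.022 ]
side green [325, 245, 13, 9, 95] [330.6 249.1] [0.5101 0.1245 0.022 ]
side1 lamp diff 6.445468509984639
sH lamp diff 1.661520737327189
sI lamp diff 1.6665130568356374
pen 1.3
marker 0.8
eraser 27.1
lever 7.3
orange 4.0
white 4.5
[([330, 277, 50, 47, 570], [354.7, 300.1])] [([330, 278, 50, 46, 566], [354.6, 300.3])]
```

Run:
```python
from h import *
for n in("side0","sI","sK"):
    i=cv2.cvtColor(cv2.imread(f"pics/{n}.png"),cv2.COLOR_BGR2HSV)[290:325,200:245]
    m=((i[...,0]>100)&(i[...,0]<125)&(i[...,1]>90)).astype(np.uint8);k,_,st,ce=cv2.connectedComponentsWithStats(m)
    print(n,[(st[j].tolist(),ce[j].round(1)) for j in range(1,k) if st[j,4]>30])
c=load("wK");cs=load("sK")
for z in(.018,.022,.027):print(z,(onz(c,340.9,184.1,z)-onz(cs,310.2,237.1,z)).round(4),(onz(c,394.4,184.9,z)-onz(cs,330.6,249.1,z)).round(4))
```

```text
side0 [([16, 9, 19, 18, 174], array([25.8, 17.2]))]
sI [([16, 9, 19, 18, 174], array([25.8, 17.2]))]
sK [([16, 9, 19, 18, 175], array([25.7, 17.2]))]
0.018 [ 0.0037 -0.0018 -0.    ] [ 0.0041 -0.0014  0.    ]
0.022 [0.0012 0.0014 0.    ] [0.0014 0.0019 0.    ]
0.027 [-0.0018  0.0055  0.    ] [-0.002  0.006 -0.   ]
```

The eraser has not moved; the difference was only shadow. Both caps measure at about 22 mm, i.e. 4 mm tray floor plus the 18 mm pressed height, so I'm handing in.

```bash
python3 -c "
from station import ctrl
print(ctrl.sign_off())"
```

```text
the job is handed in; nothing more can be done
None
```

I handed the job in at about 54 s: the lamp beam falls within about 5 mm of the middle of the bed, the two magnets present (red and green) are pressed home and upright in the grey tray, the lever was eased back to rest, and the pen, marker and eraser were left alone.

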